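Lay the drainage in the herb pot and put the caddy in order

ROBOT

A 6-joint arm with a two-finger parallel gripper is mounted at the origin on the work surface. World frame = base frame: x ahead of the robot, y to its left, z up, the work surface at z = 0. Lengths are in m, angles in rad, forces in N, time in s.
With the tool pointing down it reaches from about 0.3 to 0.775 m from the base axis. Payload 14.6 kg.
Tool frame: the origin (TCP) lies on the centre line of the jaws, within the pads' length; the fingertips stand 19 mm ahead of it and the grasp point (between the pads) is the TCP; z points along the fingers, y is the line along which they close (so a half turn about z gives the same grasp; the last joint's range is limited). The gripper opens to 94 mm and grips with 3 to 60 N. Pads are 16 mm wide; open, the fingers measure 119 mm over their backs; the gripper's body (75 mm by 177 mm) begins 78 mm behind the grasp point.
Start: joints at [-1.316, 0.3, 1.521, -0, 1.321, -0.067], TCP at [0.174, -0.522, 0.187] pointing down, gripper open.
Joint ranges: [-3.03, 3.03], [-0.79, 2.21], [0.23, 2.52], [-1.04, 4.18], [0, 3.07], [-2.55, 2.55]. Speed limits (rad/s): [2.22, 2.22, 2.57, 3.14, 3.14, 3.14].

INTERFACE

Orientations are given as [roll, pitch, yaw] about the fixed x, y, z axes, in that order (R = Rz(yaw) Ry(pitch) Rx(roll)).
In Python, from station import get_obs, camera, workorder gives the robot as it stands.
- The arm moves only by the tool play_rows, never from a script. Its argument "motion" is a list that holds one entry, the list of rows, each a list of 7 numbers: the shift along the tool's x, y, z as a fraction of full scale, then the turn, a rotation vector about the tool's x, y, z as a fraction of full scale, then the opening, from -1 (shut) to 1 (fully open). In form: [[[x, y, z, ax, ay, az, grip], ...]]. A call has 1 to 10 rows; each row is the pose to reach, as a shift and turn from the pose commanded when the call began, along the tool's axes at that moment, turning the shorter way round; what a row does not reach only later rows make up. Full scale, the value 1, is 0.25 m for a shift and 2 pi rad for a turn. A row lasts 1/10 s, in which the tool goes at most 50 mm and 8.59 degrees, less where a joint would pass 70% of its speed; a pose out of reach is approached as far as the arm can. A call with a number of a shift or a turn outside -1 to 1 is refused whole. A call with a gripper value outside its range is refused whole. The fingers move at their own pace and stop on an object; "grip_force" is the grip in N (left out, the last holds). Time passes only in rows, so rows that repeat a pose let the fingers close. It gives the time, the measured TCP pose, the force, the opening and the grip force at its end, in the units of the state.
- get_obs(): the state, without advancing time (a new reading comes with each control period).
- camera(name): name is "scene" or "top" or "wrist"; returns a dict with "frame" (420x560x3 uint8, red, green, blue), "z_map" (420x560 float32, m along the optical axis (not along the pixel's ray), 0 where there is no reading), "camera_matrix" (3x3 intrinsics, pixels), "T" (4x4, takes a point from camera to world coordinates); the wrist camera has in their place "T_tool_cam" (4x4, takes a point from camera to tool coordinates, whose origin is the TCP and whose axes are the flange's). Camera axes: x right, y up, looking along -z (the intrinsics and any distortion apply to the point x, -y, -z); pixel columns grow to the right and rows downward; lengths in m; the calibration is good to about 2 mm. The wrist camera is an equidistant fisheye: a pixel r from the principal point sees the ray r / f radians off the axis. A picture is of the moment at which its call begins: read the wrist's pose just before it.
- workorder.hand_in(): hands the job in; it is judged then, once.
The state is a dict: "time_s": time; "qpos": joint angles; "joint_vel": joint speeds; "tau": joint torques, N m; "ee_pos": TCP position; "eef_rot": TCP orientation; "force": force on the tool from outside, world axes, zero at the start; "moment": the same for the moment, N m; "grip_width": finger opening in m; "grip_force": force on a finger pad.
Only numpy, scipy, OpenCV 4.12 (cv2) and the standard library are available. Lean on these libraries where they do the work, as an engineer would, in place of code of your own. Each camera call takes 0.05 s, during which the arm holds its last target. There are 200 camera calls.

TASK

Pour all the clay pebbles from the cup into the green herb pot as its drainage layer, then pull out the caddy's tray, stand the empty cup upright in it and push the tray fully home. Hang every hand tool lying on the table by its eye on the caddy's pegs, and leave the pot, the votive, the spout and the seedling standing where they are.

Things in the scene. Friction and masses are not known exactly. Their poses are not given: they have to be found in the camera images.
- pot: empty round green ceramic herb pot, 112 mm high, mouth 138 mm across outside and 128 mm inside, inner floor 8 mm up and 86 mm across, 0.9 kg, loose. Origin: centre of its underside, z up
- cup: round aluminium potting cup without handle, open at the top, 75 mm high, 52 mm across at the foot widening evenly to 69 mm at the rim, wall 3 mm, floor 4 mm, about 120 g. Origin: centre of its underside, z to its mouth
- caddy: black tool caddy, fixed; x to its rear, y left, z up, origin under its middle; front (-x) to the robot. Base 150 deep (x), 250 wide (y), top 96 mm up. Right part (-y): tray bay, 80 mm clear above the tray's floor; left part: open bin. At the rear two uprights bear a rail along y (12 thick, 22 high, centred at x 64, z 281 mm) with three pegs on its front, 80 mm apart
- tray (a joint): how far the tray is pulled out of the caddy towards -x of the caddy, m: 0 is fully home, 0.105 the stop; slides with about 1.5 N of friction and stays where it is left
- tray_floor (a point): centre of the tray's inner floor, 10 mm above the table; moves with the tray, axes as the caddy's. Inside 130 (x) by 124 mm (y), walls 32 mm high above the floor. The front plate, outer face 75 mm before this point, reaches 80 mm above the table; on it a steel bow handle: bar 80 mm long (y), 9 thick, 10 high, middle 68 mm above the table, its axis 36 mm before the plate.
- peg0 (a point): middle of the right peg: a straight steel pin 9 mm thick and 55 mm long, rising at 45 degrees from the rail towards the front (its tip 28 mm further along, direction -x and +z of the caddy in equal parts)
- peg1 (a point): middle of the middle peg: a straight steel pin 9 mm thick and 55 mm long, rising at 45 degrees from the rail towards the front (its tip 28 mm further along, direction -x and +z of the caddy in equal parts)
- peg2 (a point): middle of the left peg: a straight steel pin 9 mm thick and 55 mm long, rising at 45 degrees from the rail towards the front (its tip 28 mm further along, direction -x and +z of the caddy in equal parts)
- rake: hand rake, 100 g (may be absent). Ash handle 82 x 20 x 16 mm high; at one end (+x) a flat eye (34 mm outside, 25 inside, 5 thick, 8 mm up, hole along z), at the other a 64 mm crossbar with four tines that point up 31 mm as it lies. Origin under the eye, level with the underside; x from head to eye, z up as it lies; middle of handle (balance) 56 mm, end of head 128 mm along -x
- fork: hand fork, 100 g (may be absent). Ash handle 82 x 20 x 16 mm high; at one end (+x) a flat eye (34 mm outside, 25 inside, 5 thick, 8 mm up, hole along z), at the other three flat 34 mm prongs, 50 mm over all. Origin under the eye, level with the underside; x from head to eye, z up as it lies; middle of handle (balance) 56 mm, end of head 152 mm along -x
- trowel: hand trowel, 100 g (may be absent). Ash handle 82 x 20 x 16 mm high; at one end (+x) a flat eye (34 mm outside, 25 inside, 5 thick, 8 mm up, hole along z), at the other a flat pointed blade 44 mm wide. Origin under the eye, level with the underside; x from head to eye, z up as it lies; middle of handle (balance) 56 mm, end of head 154 mm along -x
- pebble1: smooth round terracotta clay pebble, 19 mm across, 10 g, lying in the cup at the start. Origin: its centre
- pebble2: smooth round terracotta clay pebble, 19 mm across, 10 g, lying in the cup at the start. Origin: its centre
- pebble3: smooth round terracotta clay pebble, 19 mm across, 10 g, lying in the cup at the start. Origin: its centre
- pebble4: smooth round terracotta clay pebble, 19 mm across, 10 g, lying in the cup at the start. Origin: its centre
- pebble5: smooth round terracotta clay pebble, 19 mm across, 10 g, lying in the cup at the start. Origin: its centre
- pebble6: smooth round terracotta clay pebble, 19 mm across, 10 g, lying in the cup at the start. Origin: its centre
- pebble7: perhaps absent: smooth round terracotta clay pebble, 19 mm across, 10 g, lying in the cup at the start. Origin: its centre
- pebble8: perhaps absent: smooth round terracotta clay pebble, 19 mm across, 10 g, lying in the cup at the start. Origin: its centre
- pebble9: perhaps absent: smooth round terracotta clay pebble, 19 mm across, 10 g, lying in the cup at the start. Origin: its centre
- votive: bystander: glass candle holder, 70 mm across, 60 mm high; origin at the centre of its underside
- spout: bystander: grey hard silicone watering spout standing on its 52 mm flange, 105 mm high; origin at the centre of its underside
- seedling: bystander, fixed: herb seedling in a terracotta pot, 84 mm across, about 130 mm high; origin at the centre of its underside
Not all that is in view belongs to the job. What is shaped like the rake but pink is not meant.

How it is judged:
On the way, in this order (a step that is already met when the one before it is completed fails the run):
1. the cup is tipped over the herb pot (angle between cup's own z axis and vertical above 1 rad and horizontal distance between cup and pot below 0.16 m and height (world z) of cup above 0.08 m), for 0.1 s.
2. every pebble lies in the herb pot (horizontal distance between each of pebble1, pebble2, pebble3, pebble4, pebble5, pebble6, pebble7, pebble8, pebble9 and pot below 0.064 m and z of each of pebble1, pebble2, pebble3, pebble4, pebble5, pebble6, pebble7, pebble8, pebble9 in the frame of pot below 0.1 m), for 0.2 s.
3. the empty cup stands upright in the tray (x of cup in the frame of tray_floor between -0.045 and 0.045 m and y of cup in the frame of tray_floor between -0.042 and 0.042 m and z of cup in the frame of tray_floor between -0.004 and 0.006 m and angle between cup's own z axis and vertical below 0.1 rad and linear speed of cup below 0.03 m/s), for 0.2 s.
4. the tray is pushed fully home with the cup in it (x of cup in the frame of tray_floor between -0.045 and 0.045 m and y of cup in the frame of tray_floor between -0.042 and 0.042 m and z of cup in the frame of tray_floor between -0.004 and 0.006 m and angle between cup's own z axis and vertical below 0.1 rad and value of joint tray below 0.005 m), for 0.2 s.
At the end, for the whole second after the job is handed in: All pebbles in the upright pot; the empty cup upright on the floor of the tray, the tray within 5 mm of home; each tool at rest, head down within 0.5 rad of vertical, its eye on a peg (centres within 45 mm) (all of step 2 and all of step 4 and (distance between rake and peg0 below 0.045 m or distance between rake and peg1 below 0.045 m or distance between rake and peg2 below 0.045 m) and angle between each of rake, fork, trowel's own x axis and vertical below 0.5 rad and linear speed of each of rake, fork, trowel below 0.05 m/s and (distance between fork and peg0 below 0.045 m or distance between fork and peg1 below 0.045 m or distance between fork and peg2 below 0.045 m) and (distance between trowel and peg0 below 0.045 m or distance between trowel and peg1 below 0.045 m or distance between trowel and peg2 below 0.045 m) and angle between pot's own z axis and vertical below 0.1 rad and linear speed of cup below 0.03 m/s); the robot touches nothing.
It fails at once if the votive, the spout or the herb pot is displaced or knocked over (distance of any of votive, spout from where it was at the start of the episode above 0.03 m or distance of pot from where it was at the start of the episode above 0.05 m or angle between pot's own z axis and vertical above 0.35 rad).
Of pebble7, pebble8, pebble9 only 1 to 3 are there at a start; the rules pass over those that are not, and their reading is None.
Of rake, fork, trowel only 2 to 3 are there at a start; the rules pass over those that are not, and their reading is None.
At some moment in a run one of rake, fork, trowel, cup may be knocked a few centimetres aside while the robot is not near it.
It also fails if it takes over 200 s, if anything falls off the work surface, if the arm or the gripper's body presses on something with over 40 N, if the wrist force passes 120 N, or if a joint passes its speed limit or range.

## Working session

There is one attempt and no reset: what is moved stays moved. The work goes in short steps, Python scripts to look and compute and a tool call to move; the robot and the scene stay as the last step left them, time stands still between calls to the robot, and variables do not carry over. Pictures are saved under pics/ and viewed, at most 14 in all, crops included, and the job is handed in when it is done.

Besides the shell and the picture viewer there is one more tool, called in YAML: its name, and indented under it one key for each argument. play_rows: Moves the arm, as the interface text tells. Its arguments: {"type":"object","properties":{"motion":{"type":"array"},"grip_force":{"type":"number"}},"required":["motion"]}

```bash
mkdir -p pics; ls
cat > h.py <<'E'
import numpy as np, cv2
from scipy.spatial.transform import Rotation as R
from station import get_obs, camera
def cloud(c):
    z=c["z_map"];K=c["camera_matrix"];v,u=np.mgrid[:z.shape[0],:z.shape[1]]
    p=np.stack([(u-K[0,2])/K[0,0]*z,-(v-K[1,2])/K[1,1]*z,-z],-1)
    T=c["T"];w=p@T[:3,:3].T+T[:3,3];w[z==0]=np.nan
    return w
def save(n,im): cv2.imwrite("pics/"+n,cv2.cvtColor(im,cv2.COLOR_RGB2BGR))
E
python3 - <<'E'
from h import *
np.set_printoptions(precision=3,suppress=True)
print(get_obs())
for n in("scene","top"):
    c=camera(n);save(n+"0.png",c["frame"]);np.savez(n+"0.npz",**c);print(n,c["camera_matrix"],c["T"],{k:np.shape(v) for k,v in c.items()})
c=camera("wrist");save("w0.png",c["frame"]);print({k:v for k,v in c.items() if k not in("frame","z_map")})
E
```

```text
pics
{'time_s': 0.0, 'qpos': array([-1.316,  0.3  ,  1.522, -0.   ,  1.321, -0.067]), 'joint_vel': array([-0.001, -0.001, -0.   ,  0.001, -0.001,  0.001]), 'tau': array([ -0.001, -53.181, -35.273,   0.071,   0.024,  -0.   ]), 'ee_pos': array([ 0.174, -0.522,  0.186]), 'eef_rot': array([-3.14 , -0.   ,  0.322]), 'force': array([ 0.584, -0.235,  1.35 ]), 'moment': array([ 0.007, -0.002, -0.016]), 'grip_force': 0.0, 'grip_width': 0.09377531273230398}
scene [[390.125   0.    282.916]
 [  0.    390.125 205.048]
 [  0.      0.      1.   ]] [[ 0.551 -0.652  0.521  1.163]
 [ 0.835  0.442 -0.329 -0.426]
 [-0.016  0.616  0.788  1.21 ]
 [ 0.     0.     0.     1.   ]] {'frame': (420, 560, 3), 'z_map': (420, 560), 'camera_matrix': (3, 3), 'T': (4, 4)}
top [[470.112   0.    288.098]
 [  0.    470.112 204.795]
 [  0.      0.      1.   ]] [[ 0.024  0.995 -0.095  0.365]
 [-0.999  0.026  0.024  0.031]
 [ 0.027  0.095  0.995  1.465]
 [ 0.     0.     0.     1.   ]] {'frame': (420, 560, 3), 'z_map': (420, 560), 'camera_matrix': (3, 3), 'T': (4, 4)}
{'camera_matrix': array([[325.192,   0.   , 283.63 ],
       [  0.   , 325.192, 210.837],
       [  0.   ,   0.   ,   1.   ]]), 'T_tool_cam': array([[ 0.   ,  0.97 ,  0.245,  0.07 ],
       [ 1.   , -0.   , -0.   ,  0.   ],
       [-0.   ,  0.245, -0.97 , -0.197],
       [ 0.   ,  0.   ,  0.   ,  1.   ]])}
```

View pics/top0.png

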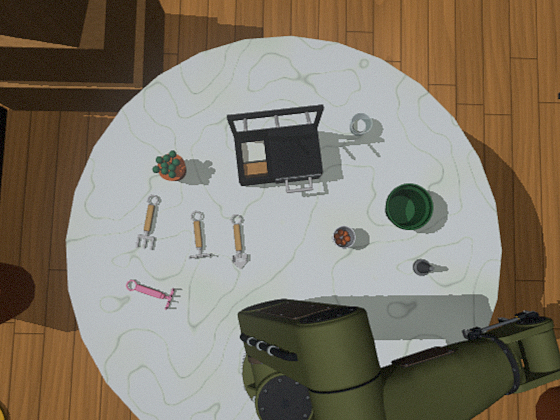

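View pics/scene0.png

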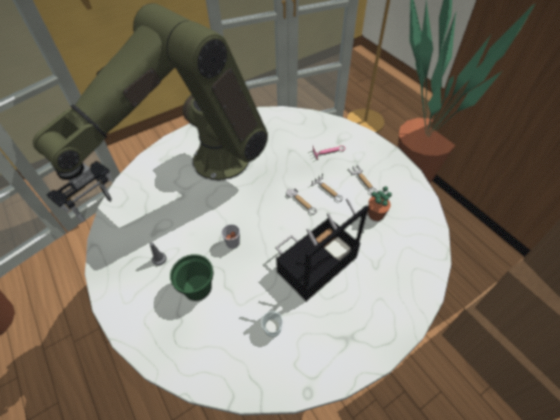

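The top view shows the cup with pebbles at (343,237), the herb pot at (408,206), the spout at (422,267), the votive at (361,125), the seedling at (170,167), and the caddy around (280,145) with its tray bow at (300,186). The wooden-handled tools are at (150,222), (198,235) and (238,240). The pink rake-like decoy is at (155,295).

The scene view agrees. Things that could be mistaken for each other:
- **Cup:** the votive (361,125) and the spout. The only cup with pebbles is (343,237).
- **Rake:** (198,235) or the pink decoy (155,295). I choose the ash-handled one.
- **Pot:** the terracotta seedling pot (170,167) or the green one (408,206). I choose the green one.

```bash
cat > m.py <<'E'
from h import *
np.set_printoptions(precision=4,suppress=True)
W={}
C={}
for n in("top","scene"):
    c=dict(np.load(n+"0.npz"));C[n]=c;W[n]=cloud(c)
t=W["top"];s=W["scene"]
def box(w,u0,u1,v0,v1,z0,z1):
    q=w[v0:v1,u0:u1].reshape(-1,3);return q[(q[:,2]>z0)&(q[:,2]<z1)]
def near(w,x,y,r,z0,z1):
    q=w.reshape(-1,3);return q[(np.hypot(q[:,0]-x,q[:,1]-y)<r)&(q[:,2]>z0)&(q[:,2]<z1)]
def mer(q):
    r=cv2.minAreaRect(q[:,:2].astype(np.float32)*1000);return r
E
python3 - <<'E'
from m import *
print("table",np.nanmedian(box(t,300,400,300,310,-1,1),0), np.nanmedian(t[250:280,280:330].reshape(-1,3),0))
from m import *
for nm,b,z in [("cup",(325,365,220,255),(.03,.12)),("pot",(375,440,175,240),(.095,.13)),("spout",(405,445,250,285),(.02,.13)),("votive",(340,385,105,150),(.04,.09)),("seed",(145,195,145,190),(.02,.2))]:
    q=box(t,*b,*z); 
    c=q[:,:2].mean(0); q2=near(s,*c,.09,*z)
    for k,p in(("t",q),("s",q2)):
        if len(p)>5:
            (x,y),r=cv2.minEnclosingCircle(p[:,:2].astype(np.float32)); print(nm,k,len(p),"circ",round(x,4),round(y,4),round(r,4),"zmax",p[:,2].max().round(4),np.percentile(p[:,2],[50,95]))
# tools by contours of height
for nm,b in [("A",(130,172,188,255)),("B",(185,220,205,265)),("C",(225,252,208,275))]:
    q=box(t,*b,.004,.05); print(nm,len(q),mer(q),q[:,2].max(),np.percentile(q[:,2],[50,90]))
    c=q[:,:2].mean(0); p=near(s,*c,.1,.004,.05); print("  scene",len(p),mer(p),p[:,2].max())
q=box(t,215,335,90,205,.088,.104);print("caddytop",len(q),mer(q),np.median(q[:,2]))
q=box(t,215,335,90,205,.27,.30);print("rail",len(q),mer(q),np.median(q[:,2]))
q=box(t,215,335,90,205,.295,.34);print("pegs",len(q),q[:40])
q=box(t,280,325,170,210,.05,.085);print("handle",len(q),mer(q),np.median(q[:,2]))
E
```

```text
table [ 0.214  -0.1722  0.0026] [ 0.3209 -0.0594 -0.0007]
cup t 325 circ 0.4089 -0.1707 0.0344 zmax 0.0823 [0.0443 0.0757]
cup s 317 circ 0.4073 -0.1718 0.0354 zmax 0.0783 [0.0524 0.0736]
pot t 371 circ 0.5007 -0.3573 0.0693 zmax 0.12 [0.1097 0.1149]
pot s 388 circ 0.4985 -0.3592 0.0707 zmax 0.1181 [0.1075 0.1133]
spout t 138 circ 0.3233 -0.4154 0.0175 zmax 0.108 [0.0625 0.1053]
spout s 144 circ 0.3248 -0.4239 0.0161 zmax 0.1058 [0.0566 0.1026]
votive t 174 circ 0.7603 -0.2209 0.0355 zmax 0.0657 [0.0565 0.0631]
votive s 179 circ 0.7584 -0.2217 0.0353 zmax 0.0666 [0.0554 0.0619]
seed t 714 circ 0.6056 0.3502 0.0436 zmax 0.1308 [0.1102 0.1262]
seed s 547 circ 0.6044 0.3467 0.0428 zmax 0.1322 [0.0702 0.1236]
A 472 ((444.0045166015625, 418.7236328125), (205.25502014160156, 126.44673156738281), 3.1884548664093018) 0.022163129074248333 [0.0088 0.0171]
  scene 186 ((433.64556884765625, 416.65057373046875), (174.52088928222656, 163.66323852539062), 65.11119842529297) 0.020213802827404148
B 412 ((406.51092529296875, 257.53338623046875), (183.1275177001953, 101.64553833007812), 2.2983913421630
[... 1235 characters left out ...]
[ 0.6979  0.1274  0.2952]
 [ 0.7008 -0.0399  0.3034]
 [ 0.6992 -0.042   0.3092]
 [ 0.7006 -0.0449  0.3045]
 [ 0.6978  0.0385  0.2964]
 [ 0.6967  0.036   0.3003]
 [ 0.6989 -0.0401  0.3011]
 [ 0.697  -0.0422  0.3079]
 [ 0.6974 -0.0448  0.3068]
 [ 0.6979 -0.0474  0.3055]
 [ 0.6952  0.041   0.2958]
 [ 0.6936  0.0384  0.302 ]
 [ 0.6951  0.0359  0.297 ]
 [ 0.6941  0.0334  0.3006]
 [ 0.6944 -0.0397  0.3076]
 [ 0.6924 -0.0418  0.3152]
 [ 0.692  -0.0442  0.3166]
 [ 0.6939 -0.0471  0.3104]
 [ 0.6918  0.0409  0.299 ]
 [ 0.6904  0.0383  0.3041]
 [ 0.6894  0.0358  0.308 ]]
handle 277 ((566.1746826171875, -43.06877899169922), (48.274497985839844, 127.91482543945312), 9.581729888916016) 0.07286179373020607
```

Run:
```python
from m import *
f=C["top"]["frame"];a=cv2.resize(f[85:205,215:335],(600,600),interpolation=cv2.INTER_CUBIC);
save("crop1.png",a)
g=cv2.resize(f[185:280,125:255],(780,570),interpolation=cv2.INTER_CUBIC);save("crop2.png",g)
```

```text
(no output)
```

View pics/crop1.png

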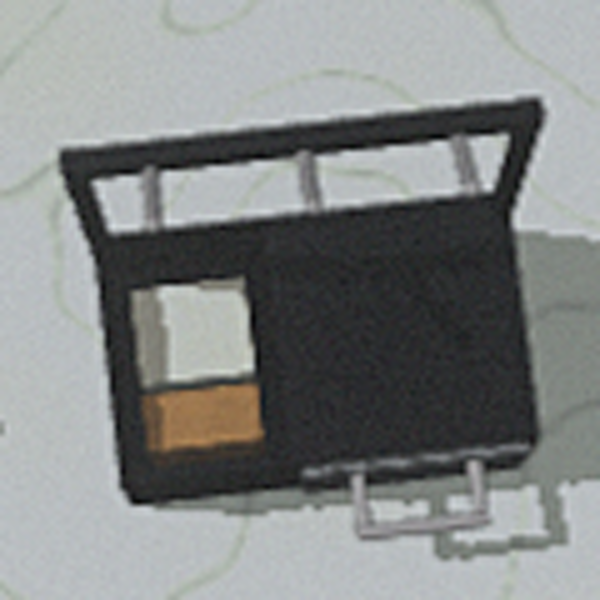

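View pics/crop2.png

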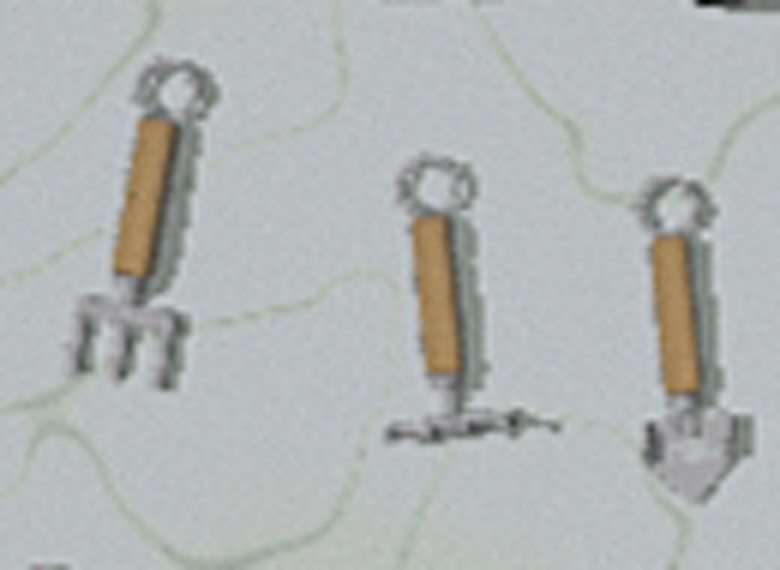

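Crop 1 shows the caddy with its pegs at crop x≈150, 310 and 468, and the tray bow at crop (357–490, 530). Crop 2 shows the fork, rake (tines up) and trowel, all with their eyes away from the robot. Next I measure the handles and the bow precisely in both views.

```bash
cat >> h.py <<'E'
def ray(c,uv,z):
    K=c["camera_matrix"];uv=np.atleast_2d(uv)
    d=np.stack([(uv[:,0]-K[0,2])/K[0,0],-(uv[:,1]-K[1,2])/K[1,1],-np.ones(len(uv))],-1)@c["T"][:3,:3].T
    o=c["T"][:3,3];return o+d*((z-o[2])/d[:,2])[:,None]
def rays(c,uv):
    a=ray(c,uv,0.)[0];o=c["T"][:3,3];return o,(a-o)/np.linalg.norm(a-o)
def tri(c1,a,c2,b):
    (o1,d1),(o2,d2)=rays(c1,a),rays(c2,b)
    t=np.linalg.lstsq(np.stack([d1,-d2],1),o2-o1,rcond=None)[0]
    p,q=o1+t[0]*d1,o2+t[1]*d2;return (p+q)/2,np.linalg.norm(p-q)
def wood(c):
    h=cv2.cvtColor(c["frame"],cv2.COLOR_RGB2HSV);w=cloud(c)
    m=((h[...,0]>8)&(h[...,0]<25)&(h[...,1]>90)&(w[...,2]<.03)&(w[...,2]>.004)&(w[...,0]>.25)&(w[...,0]<.6)&(w[...,1]>.08)&(w[...,1]<.55)).astype(np.uint8)
    n,l,st,ce=cv2.connectedComponentsWithStats(m);out=[]
    for i in range(1,n):
        if st[i,4]>25:
            v,u=np.nonzero(l==i);p=ray(c,np.stack([u,v],1),.016)[:,:2]
            r=cv2.minAreaRect((p*1000).astype(np.float32));mu=p.mean(0);e=np.linalg.eigh(np.cov((p-mu).T))[1][:,1];e=e*np.sign(e[0])
            out.append((ce[i],mu,np.degrees(np.arctan2(e[1],e[0])),r[1],np.nanmedian(w[l==i],0)))
    return sorted(out,key=lambda o:-o[1][1])
def pose(p,tilt,yaw,roll=0):
    """gripper: tilt (deg) from straight down towards heading yaw (deg); closing axis horizontal, then roll about tool z"""
    y=np.radians(yaw);t=np.radians(tilt);h=np.array([np.cos(y),np.sin(y),0]);z=np.array([0,0,1.])
    g=np.sin(t)*h-np.cos(t)*z;yy=np.cross(z,h);x=np.cross(yy,g)
    return np.array(p),R.from_matrix(np.stack([x,yy,g],1))*R.from_euler("z",roll,degrees=True)
def cmd(*ts,start=None):
    """row values for successive targets (all from one start)"""
    if start is None:
        o=get_obs();start=(o["ee_pos"],R.from_euler("xyz",o["eef_rot"]))
    p0,R0=start
    for p,r in ts: print(np.round(np.r_[R0.inv().apply(p-p0)/.25,(R0.inv()*r).as_rotvec()/(2*np.pi)],4).tolist(), "rows>=%.1f"%max(np.linalg.norm(p-p0)/.05,np.degrees((R0.inv()*r).magnitude())/8.59))
cad=lambda x,y:np.array([.654+.99*x-.141*y,.031+.141*x+.99*y])
E
python3 - <<'E'
from m import *
W1=wood(C["top"]);W2=wood(C["scene"])
for o in W1: print("top",o)
for o in W2: print("scn",o)
for a in W1:
    b=min(W2,key=lambda o:np.linalg.norm(o[1]-a[1]));print(tri(C["top"],a[0],C["scene"],b[0]))
# bow bar
q=box(t,275,325,165,210,.05,.085);d=q[:,:2]-[.654,.031];cx=d@[.99,.141];cy=d@[-.141,.99]
k=cx<-.1;print("bar",k.sum(),cx[k].mean(),cy[k].min(),cy[k].max(),q[k,2].max(),np.median(q[k,2]))
q=near(s,.55,-.045,.06,.05,.085);d=q[:,:2]-[.654,.031];cx=d@[.99,.141];cy=d@[-.141,.99]
k=(cx<-.1)&(cx>-.13);print("bar scene",k.sum(),cx[k].mean(),cy[k].min(),cy[k].max(),np.median(q[k,2]))
print(cad(-.111,-.055))
E
```

```text
top (array([148.5035, 217.6853]), array([0.453 , 0.4227]), np.float64(-7.381632759592612), (17.074098587036133, 77.42999267578125), array([0.4522, 0.4228, 0.0152]))
top (array([197.4286, 233.8643]), array([0.4072, 0.2714]), np.float64(8.70280151242493), (77.58883666992188, 16.560075759887695), array([0.4068, 0.2716, 0.0147]))
top (array([237.053, 237.053]), array([0.4004, 0.15  ]), np.float64(7.706190281857473), (75.14649963378906, 16.142383575439453), array([0.4004, 0.1502, 0.015 ]))Traceback (most recent call last):
  File "<stdin>", line 6, in <module>
ValueError: min() iterable argument is empty
```

```bash
sed -i 's/h\[...,1\]>90/h[...,1]>60/; s/w\[...,2\]<.03)/w[...,2]<.04)/; s/w\[...,2\]>.004/w[...,2]>-.01/' h.py
python3 - <<'E'
from m import *
W1=wood(C["top"]);W2=wood(C["scene"])
for o in W1: print("top",o[:4])
for o in W2: print("scn",o)
for a in W1:
  if W2:
    b=min(W2,key=lambda o:np.linalg.norm(o[1]-a[1]));print(tri(C["top"],a[0],C["scene"],b[0]))
q=box(t,275,325,165,210,.05,.085);d=q[:,:2]-[.654,.031];cx=d@[.99,.141];cy=d@[-.141,.99]
k=cx<-.1;print("bar",k.sum(),cx[k].mean(),cy[k].min(),cy[k].max(),q[k,2].max(),np.median(q[k,2]))
q=near(s,.55,-.045,.06,.05,.085);d=q[:,:2]-[.654,.031];cx=d@[.99,.141];cy=d@[-.141,.99]
k=(cx<-.1)&(cx>-.13);print("bar scene",k.sum(),cx[k].mean(),cy[k].min(),cy[k].max(),np.median(q[k,2]))
b=cad(-.111,-.055);print(b)
print("cup z both views, rim pts");
up=pose([*b,.16],0,8.1,90);dn=pose([*b,.069],0,8.1,90)
up2=pose([*b,.16],0,8.1,-90)
cmd(up,up2,dn)
cmd(dn,start=up); p=cad(-.214,-.055);cmd(pose([*p,.069],0,8.1,90),start=dn)
E
```

```text
top (array([148.65, 217.5 ]), array([0.4536, 0.4223]), np.float64(-7.424110044859393), (18.554744720458984, 79.3081283569336))
top (array([197.3396, 233.6289]), array([0.4079, 0.2717]), np.float64(8.410352944881973), (78.6192398071289, 18.487789154052734))
top (array([237.1795, 237.2885]), array([0.3997, 0.1496]), np.float64(7.001970927766031), (80.58233642578125, 18.263978958129883))
scn (array([364.6667, 180.3167]), array([0.454 , 0.4184]), np.float64(-8.0775232893284), (17.48761558532715, 75.76919555664062), array([0.4522, 0.4201, 0.0136]))
scn (array([328.2903, 189.2742]), array([0.409 , 0.2671]), np.float64(7.798347506130839), (72.47315979003906, 17.3580379486084), array([0.4093, 0.2686, 0.0142]))
scn (array([302.6119, 201.5672]), array([0.4028, 0.1459]), np.float64(7.539507050965002), (74.12897491455078, 17.040830612182617), array([0.4031, 0.1465, 0.0136]))
scn (array([321.3438, 232.9062]), array([0.5617, 0.1181]), np.float64(-82.26198227673201), (8.654297828674316, 63.893680572509766), array([0.568 , 0.111 , 0.0285]))
(array([0.453 , 0.4218, 0.013 ]), np.float64(0.00279703662506935))
(array([0.4071, 0.271 , 0.0117]), np.float64(0.0031695994203172367))
(array([0.3994, 0.1494, 0.0099]), np.float64(0.0014667841549543346))
bar 104 -0.11455887960814574 -0.09074026104338413 -0.011283622404670209 0.07859856064398407 0.0719221012003407
bar scene 81 -0.11467416711380157 -0.09150662786050172 -0.012635898303497543 0.07076813135277193
[ 0.5519 -0.0391]
cup z both views, rim pts
[2.0447, -1.3524, 0.1074, -0.0001, -0.0001, -0.2213] rows>=12.3
[2.0447, -1.3524, 0.1074, -0.0001, 0.0001, 0.2787] rows>=12.3
[2.0446, -1.3521, 0.4714, -0.0001, -0.0001, -0.2213] rows>=12.5
[0.0, 0.0, 0.364, 0.0, 0.0, 0.0] rows>=1.8
[-0.0, -0.412, 0.0, 0.0, 0.0, 0.0] rows>=2.1
```

play_rows:
  motion:
    - [[1,-0.66,0.05,0,0,0,-0.45],[1,-0.66,0.05,0,0,0,-0.45],[1,-0.66,0.05,0,0,0,-0.45],[1,-0.66,0.05,0,0,0,-0.45],[1,-0.66,0.05,0,0,0,-0.45],[1,-0.66,0.05,0,0,0,-0.45],[1,-0.66,0.05,0,0,0,-0.45],[1,-0.66,0.05,0,0,0,-0.45]]
  grip_force: 20

```text
time_s: 0.95
ee_pos: [0.3593, -0.2856, 0.1744]
eef_rot: [-3.142, 0.0, 0.324]
force: [-0.1, -0.7, -0.8]
grip_width: 0.033
grip_force: 0.0
```

play_rows:
  motion:
    - [[1,-0.66,0.05,0,0,-0.22,-0.45],[1,-0.66,0.05,0,0,-0.22,-0.45],[1,-0.66,0.05,0,0,-0.22,-0.45],[1,-0.66,0.05,0,0,-0.22,-0.45],[1,-0.66,0.05,0,0,-0.22,-0.45],[1,-0.66,0.05,0,0,-0.22,-0.45],[1,-0.66,0.05,0,0,-0.22,-0.45],[1,-0.66,0.05,0,0,-0.22,-0.45],[1,-0.66,0.05,0,0,-0.22,-0.45],[1,-0.66,0.05,0,0,-0.22,-0.45]]

```text
time_s: 1.95
ee_pos: [0.5438, -0.0523, 0.1617]
eef_rot: [-3.141, 0.0, 1.708]
force: [-0.4, 0.3, 0.0]
grip_width: 0.0256
grip_force: 0.0
```

Run:
```python
from h import *
np.set_printoptions(precision=4,suppress=True)
o=get_obs();print(o["time_s"],o["qpos"],o["ee_pos"],o["eef_rot"],o["grip_width"])
b=cad(-.1145,-.0515);print(b)
up=pose([*b,.13],0,8.1,90);cmd(up)
dn=pose([*b,.069],0,8.1,90);cmd(dn)
c=camera("wrist");save("w1.png",c["frame"])
```

```text
1.95 [-0.1629  0.3137  1.5633 -0.0002  1.2651 -0.2997] [ 0.5438 -0.0523  0.1617] [-3.141   0.      1.7077] 0.025630932543366902
[ 0.5479 -0.0361]
[0.0619, 0.0252, 0.1266, -0.0001, 0.0, -0.0007] rows>=0.7
[0.0619, 0.0253, 0.3706, -0.0001, 0.0, -0.0007] rows>=1.9
```

View pics/w1.png

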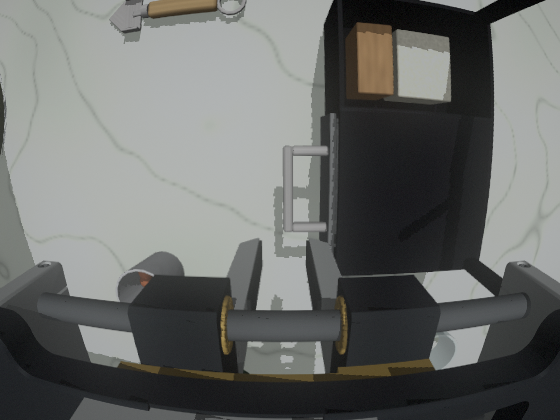

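The wrist view shows the bow at (288, 150–230), lined up with the gap between the jaws (about u=285). I'll go down, grip the bow and pull.

play_rows:
  motion:
    - [[0.062,0.025,0.1,0,0,0,-0.45],[0.062,0.025,0.1,0,0,0,-0.45],[0.062,0.025,0.37,0,0,0,-0.45],[0.062,0.025,0.37,0,0,0,-0.45],[0.062,0.025,0.37,0,0,0,-0.45],[0.062,0.025,0.37,0,0,0,-1],[0.062,0.025,0.37,0,0,0,-1],[0.062,0.025,0.37,0,0,0,-1],[0.062,0.025,0.37,0,0,0,-1]]

```text
time_s: 2.9
ee_pos: [0.5484, -0.0345, 0.0704]
eef_rot: [3.14, 0.0, 1.704]
force: [-0.1, -0.3, -0.2]
grip_width: 0.0007
grip_force: 0.0
```

play_rows:
  motion:
    - [[0,-0.1,0,0,0,0,-1],[0,-0.2,0,0,0,0,-1],[0,-0.3,0,0,0,0,-1],[0,-0.4,0,0,0,0,-1],[0,-0.42,0,0,0,0,-1],[0,-0.42,0,0,0,0,-1],[0,-0.42,0,0,0,0,-1]]

```text
time_s: 3.6
ee_pos: [0.445, -0.0483, 0.0698]
eef_rot: [3.141, 0.0, 1.704]
force: [-0.5, 0.1, 0.4]
grip_width: 0.0003
grip_force: 0.0
```

Run:
```python
from h import *
c=camera("top");np.savez("top1.npz",**c)
d=camera("wrist")
save("a1.png",np.hstack([cv2.resize(c["frame"][85:245,220:380],(400,400)),cv2.resize(d["frame"],(400,300))[:300].copy() if 0 else np.vstack([cv2.resize(d["frame"],(400,300)),np.zeros((100,400,3),np.uint8)])]))
t=cloud(c);q=t[165:260,260:340].reshape(-1,3);q=q[(q[:,2]>.06)&(q[:,2]<.085)];d=q[:,:2]-[.654,.031];cx=d@[.99,.141];cy=d@[-.141,.99]
print(np.histogram(cx,np.arange(-.24,-.05,.01)),cy.min(),cy.max())
```

```text
(array([  1,   0,   0,   0,   0,   0,   0,   0,   0,   0,   0,   3,  11,
        18,  21,  58, 113,   1]), array([-0.24, -0.23, -0.22, -0.21, -0.2 , -0.19, -0.18, -0.17, -0.16,
       -0.15, -0.14, -0.13, -0.12, -0.11, -0.1 , -0.09, -0.08, -0.07,
       -0.06])) -0.15426288523442463 0.06296281453481341
```

View pics/a1.png

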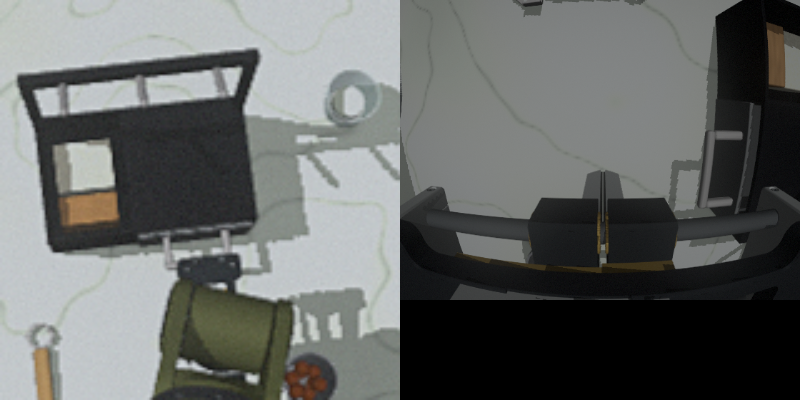

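The fingers closed to 0, so they missed the bow and the tray hasn't moved. I'll go back above it with the fingers open, settle, and look again.

play_rows:
  motion:
    - [[0,0,-0.2,0,0,0,-0.4],[0,0,-0.2,0,0,0,-0.4],[0,0.42,-0.2,0,0,0,-0.4],[0,0.42,-0.2,0,0,0,-0.4],[0,0.42,-0.2,0,0,0,-0.4],[0,0.42,-0.2,0,0,0,-0.4],[0,0.42,-0.2,0,0,0,-0.4],[0,0.42,-0.2,0,0,0,-0.4]]

```text
time_s: 4.5
ee_pos: [0.5474, -0.0345, 0.1197]
eef_rot: [3.141, 0.0, 1.704]
force: [-0.0, -0.3, -0.0]
grip_width: 0.0283
grip_force: 0.0
```

```bash
cat >> h.py <<'E'
def wproj(c,o,uv,z):
    """wrist pixels -> world points on plane z"""
    K=c["camera_matrix"];uv=np.atleast_2d(uv);x=(uv[:,0]-K[0,2])/K[0,0];y=(uv[:,1]-K[1,2])/K[1,1];th=np.hypot(x,y)
    s=np.sinc(th/np.pi);d=np.stack([x*s,-y*s,-np.cos(th)],-1)
    T=np.eye(4);T[:3,:3]=R.from_euler("xyz",o["eef_rot"]).as_matrix();T[:3,3]=o["ee_pos"];T=T@c["T_tool_cam"]
    d=d@T[:3,:3].T;return T[:3,3]+d*((z-T[2,3])/d[:,2])[:,None]
def wcloud(c,o):
    K=c["camera_matrix"];z=c["z_map"];v,u=np.mgrid[:z.shape[0],:z.shape[1]]
    x=(u-K[0,2])/K[0,0];y=(v-K[1,2])/K[1,1];th=np.hypot(x,y);k=np.where(th>1e-6,np.tan(th)/np.maximum(th,1e-6),1)
    p=np.stack([x*k*z,-y*k*z,-z],-1)
    T=np.eye(4);T[:3,:3]=R.from_euler("xyz",o["eef_rot"]).as_matrix();T[:3,3]=o["ee_pos"];T=T@c["T_tool_cam"]
    w=p@T[:3,:3].T+T[:3,3];w[z==0]=np.nan;return w
E
python3 - <<'E'
from h import *
np.set_printoptions(precision=4,suppress=True)
o=get_obs();c=camera("wrist");save("w2.png",c["frame"]);print(o["ee_pos"],o["eef_rot"],o["grip_width"])
w=wcloud(c,o);print(np.nanmedian(w[60:140,120:220].reshape(-1,3),0))
q=w.reshape(-1,3);k=(q[:,2]>.055)&(q[:,2]<.085)&(abs(q[:,0]-.55)<.05)&(abs(q[:,1]+.04)<.06)
q=q[k];d=q[:,:2]-[.654,.031];cx=d@[.99,.141];cy=d@[-.141,.99];h=np.histogram(cx,np.arange(-.15,-.05,.005));print(h)
k=cx<-.1;print(cx[k].mean(),np.percentile(cy[k],[1,99]),np.median(q[k,2]))
E
```

```text
[ 0.5474 -0.0345  0.1197] [3.1414 0.0001 1.7039] 0.028280488482804282
[ 0.4196  0.055  -0.0009]
(array([  0,   0,   0,   0,   0, 232, 617, 327, 150, 157, 140,  83,  80,
       512, 501,   0,   0,   0,   0]), array([-0.15 , -0.145, -0.14 , -0.135, -0.13 , -0.125, -0.12 , -0.115,
       -0.11 , -0.105, -0.1  , -0.095, -0.09 , -0.085, -0.08 , -0.075,
       -0.07 , -0.065, -0.06 , -0.055]))
-0.11454678858426133 [-0.0887 -0.0102] 0.07150491775734824
```

View pics/w2.png

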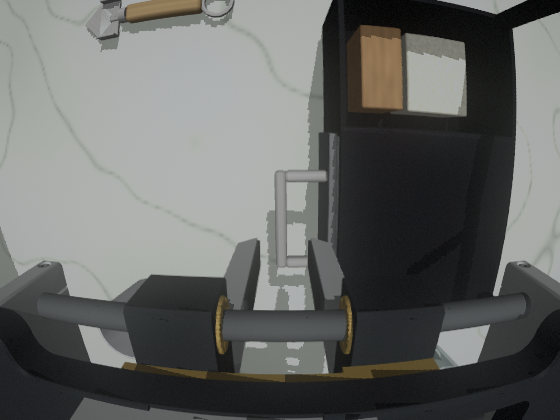

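play_rows:
  motion:
    - [[0,-0.012,0,0,0,0,-0.4],[0,-0.012,0.1,0,0,0,-0.4],[0,-0.012,0.22,0,0,0,-0.4],[0,-0.012,0.22,0,0,0,-0.4],[0,-0.012,0.22,0,0,0,-0.4],[0,-0.012,0.22,0,0,0,-0.4]]

```text
time_s: 5.15
ee_pos: [0.5458, -0.0349, 0.0661]
eef_rot: [3.139, 0.001, 1.704]
force: [-0.5, 0.5, 1.2]
grip_width: 0.0282
grip_force: 0.0
```

play_rows:
  motion:
    - [[0,0,0,0,0,0,-0.8],[0,0,0,0,0,0,-0.8],[0,0,0,0,0,0,-0.85],[0,0,0,0,0,0,-0.9],[0,0,0,0,0,0,-0.9],[0,0,0,0,0,0,-0.9]]
  grip_force: 15

```text
time_s: 5.75
ee_pos: [0.545, -0.0348, 0.0644]
eef_rot: [-3.142, -0.0, 1.704]
force: [-0.8, -0.9, 0.3]
grip_width: 0.0048
grip_force: 0.0
```

Run:
```python
from h import *
o=get_obs();c=camera("wrist");t=camera("top")
save("w3.png",np.hstack([c["frame"][120:400,150:450],cv2.resize(t["frame"][150:230,260:340],(280,280))]))
s=camera("scene");save("s3.png",cv2.resize(s["frame"][180:320,200:380],(720,560),interpolation=cv2.INTER_CUBIC))
```

```text
(no output)
```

View pics/w3.png

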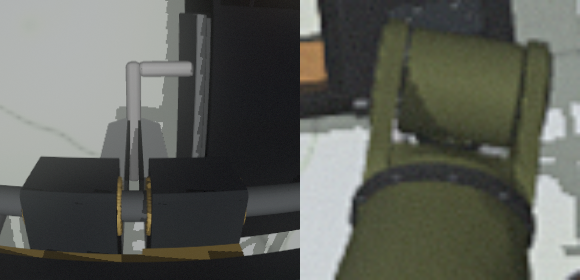

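View pics/s3.png

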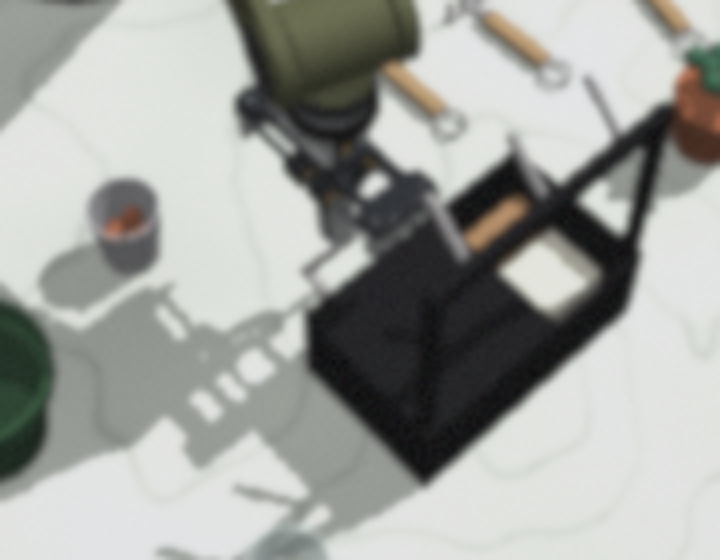

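The wrist crop shows the bar running straight into the gap between the fingertips, yet there is no contact. I'll check the depth of the fingertips against the bar.

Run:
```python
from h import *
np.set_printoptions(precision=3,suppress=True,linewidth=200)
o=get_obs();c=camera("wrist");w=wcloud(c,o);print(o["ee_pos"],o["grip_width"])
T=np.linalg.inv
Rm=R.from_euler("xyz",o["eef_rot"])
for v in range(190,310,8):
    print(v,[tuple(np.round(Rm.inv().apply(w[v,u]-o["ee_pos"])*1000).astype(int)) if np.isfinite(w[v,u,0]) else None for u in (262,270,278,283,288,296,304)])
```

```text
[ 0.545 -0.035  0.064] 0.004555431019882571
190 [(np.int64(22), np.int64(-18), np.int64(65)), (np.int64(22), np.int64(-11), np.int64(66)), (np.int64(35), np.int64(-4), np.int64(-7)), (np.int64(35), np.int64(-1), np.int64(-7)), (np.int64(35), np.int64(2), np.int64(-7)), (np.int64(36), np.int64(7), np.int64(-8)), (np.int64(35), np.int64(12), np.int64(-6))]
198 [(np.int64(15), np.int64(-18), np.int64(66)), (np.int64(15), np.int64(-12), np.int64(66)), (np.int64(31), np.int64(-4), np.int64(-8)), (np.int64(31), np.int64(-1), np.int64(-8)), (np.int64(31), np.int64(2), np.int64(-8)), (np.int64(15), np.int64(10), np.int64(66)), (np.int64(15), np.int64(17), np.int64(66))]
206 [(np.int64(8), np.int64(-18), np.int64(66)), (np.int64(9), np.int64(-12), np.int64(65)), (np.int64(26), np.int64(-4), np.int64(-7)), (np.int64(26), np.int64(-1), np.int64(-7)), (np.int64(26), np.int64(2), np.int64(-7)), (np.int64(8), np.int64(10), np.int64(65)), (np.int64(9), np.int64(17), np.int64(65))]
214 [(np.int64(2), np.int64(-18), np.int64(65)), (np.int64(1), np.int64(-12), np.int64(67)), (np.int64(21), np.int64(-4
[... 2960 characters left out ...]
), np.int64(-78)), (np.int64(33), np.int64(5), np.int64(-124))]
294 [(np.int64(33), np.int64(-5), np.int64(-129)), (np.int64(9), np.int64(-6), np.int64(-85)), (np.int64(2), np.int64(-3), np.int64(-71)), (np.int64(-33), np.int64(-1), np.int64(-8)), (np.int64(-33), np.int64(3), np.int64(-8)), (np.int64(9), np.int64(5), np.int64(-85)), (np.int64(33), np.int64(4), np.int64(-129))]
302 [(np.int64(33), np.int64(-5), np.int64(-132)), (np.int64(31), np.int64(-4), np.int64(-129)), (np.int64(-2), np.int64(-3), np.int64(-72)), (np.int64(-83), np.int64(-1), np.int64(66)), (np.int64(-83), np.int64(4), np.int64(67)), (np.int64(29), np.int64(3), np.int64(-126)), (np.int64(33), np.int64(4), np.int64(-132))]
```

The finger surfaces end at about z = −28 mm in the reported tool frame. The real fingertips are therefore about 47 mm further back than the stated 19 mm ahead of the TCP. The body, seen at −121, shows the same shift. I'll refine the tip position from this view.

Run:
```python
from h import *
np.set_printoptions(precision=1,suppress=True,linewidth=200)
o=get_obs();c=camera("wrist");w=wcloud(c,o);Rm=R.from_euler("xyz",o["eef_rot"])
q=Rm.inv().apply((w-o["ee_pos"]).reshape(-1,3)).reshape(w.shape)*1000
for u in (258,264,270,276,290,296,302,308):
    k=[(v,q[v,u]) for v in range(225,262) if q[v,u,2]<-15 and abs(q[v,u,0])<14]
    print(u,k[0],k[1][1],k[2][1])
f=(q[...,2]<-15)&(q[...,2]>-60)&(abs(q[...,0])<14)&(abs(q[...,1])<25)
print(np.percentile(q[f][:,1],[0,5,50,95,100]),q[f][:,2].max(), np.sort(q[f][:,2])[-15:])
```

```text
258 (243, array([  9.6, -14.5, -27.8])) [  9.7 -14.3 -29.8] [  9.2 -14.3 -30.1]
264 (241, array([  9.6, -11.3, -24.5])) [  9.6 -11.2 -26.3] [  9.5 -11.1 -27.6]
270 (239, array([  9.4,  -8.1, -20.5])) [  9.2  -8.1 -21.6] [  9.3  -8.  -23.5]
276 (238, array([  9.5,  -4.7, -19. ])) [  9.4  -4.7 -20.5] [  9.4  -4.6 -22.2]
290 (240, array([  8. ,   3.4, -18.2])) [  7.8   3.4 -19.3] [  7.7   3.4 -20.7]
296 (239, array([  9.3,   6.8, -20.1])) [  9.1   6.8 -21.3] [  9.3   6.7 -23.6]
302 (241, array([  9.6,  10. , -24.4])) [  9.2  10.  -25.1] [  9.4   9.9 -27.2]
308 (243, array([  9.7,  13.2, -28. ])) [  9.6  13.1 -29.5] [  9.6  13.  -31. ]
[-15.1 -13.5   2.   12.8  14.5] -17.86828577671577 [-19.1 -19.1 -19.  -19.  -18.9 -18.6 -18.3 -18.3 -18.2 -18.2 -18.1 -18.1 -18.  -17.9 -17.9]
```

The tips are really at about −17.5 mm, so the true grasp point is about 36 mm behind the reported TCP. That explains the miss. I'll open, go 33 mm lower, and close.

play_rows:
  motion:
    - [[0,0,0,0,0,0,-0.4],[0,0,0,0,0,0,-0.4],[0,0,0,0,0,0,-0.4],[0,0,0.06,0,0,0,-0.4],[0,0,0.13,0,0,0,-0.4],[0,0,0.13,0,0,0,-0.4],[0,0,0.13,0,0,0,-0.4]]

```text
time_s: 6.7
ee_pos: [0.5451, -0.0348, 0.0323]
eef_rot: [-3.141, -0.0, 1.704]
force: [0.2, -0.5, -0.5]
grip_width: 0.0282
grip_force: 0.0
```

play_rows:
  motion:
    - [[0,0,0,0,0,0,-1],[0,0,0,0,0,0,-1],[0,0,0,0,0,0,-1],[0,0,0,0,0,0,-1],[0,0,0,0,0,0,-1]]
  grip_force: 20

```text
time_s: 7.2
ee_pos: [0.5453, -0.0348, 0.0325]
eef_rot: [3.141, 0.0, 1.704]
force: [-1.8, -0.7, 6.4]
grip_width: 0.0088
grip_force: 20.0
```

The bow is gripped at 8.8 mm. Now I pull.

play_rows:
  motion:
    - [[0,-0.08,0,0,0,0,-1],[0,-0.16,0,0,0,0,-1],[0,-0.24,0,0,0,0,-1],[0,-0.32,0,0,0,0,-1],[0,-0.4,0,0,0,0,-1],[0,-0.41,0,0,0,0,-1],[0,-0.41,0,0,0,0,-1],[0,-0.41,0,0,0,0,-0.4],[0,-0.41,0,0,0,0,-0.4],[0,-0.41,0,0,0,0,-0.4]]

```text
time_s: 8.2
ee_pos: [0.4434, -0.0483, 0.0319]
eef_rot: [-3.141, -0.0, 1.704]
force: [-0.4, 0.1, -0.0]
grip_width: 0.0273
grip_force: 0.0
```

play_rows:
  motion:
    - [[0,0,-0.2,0,0,0,-0.4],[0,0,-0.5,0,0,0,-0.4],[0,0,-0.5,0,0,0,0],[0,0,-0.5,0,0,0,0.7],[0,0,-0.5,0,0,0,0.7]]

```text
time_s: 8.7
ee_pos: [0.4434, -0.0483, 0.1566]
eef_rot: [3.142, -0.0, 1.704]
force: [-0.9, 0.2, -0.6]
grip_width: 0.0487
grip_force: 0.0
```

```bash
cat >> h.py <<'E'
GO=.0365   # true grasp point lies this far behind the reported TCP
_pose=pose
def pose(p,tilt,yaw,roll=0):
    p,r=_pose(p,tilt,yaw,roll);return p+GO*r.apply([0,0,1]),r
E
python3 - <<'E'
from h import *
np.set_printoptions(precision=4,suppress=True)
o=get_obs();print(o["qpos"],o["ee_pos"],o["eef_rot"])
T=camera("top");S=camera("scene");np.savez("top2.npz",**T);np.savez("scene2.npz",**S)
for n,c in(("t",T),("s",S)):
    w=cloud(c).reshape(-1,3);k=(np.hypot(w[:,0]-.408,w[:,1]+.171)<.06)
    q=w[k&(w[:,2]>.066)&(w[:,2]<.085)];(x,y),r=cv2.minEnclosingCircle(q[:,:2].astype(np.float32));print("cup",n,x,y,r,len(q))
    d=w[:,:2]-[.654,.031];cx=d@[.99,.141];cy=d@[-.141,.99]
    k=(w[:,2]>.055)&(w[:,2]<.09)&(cx<-.1)&(cx>-.26)&(abs(cy+.05)<.08);print(np.histogram(cx[k],np.arange(-.26,-.1,.01)), np.percentile(cy[k],[2,98]))
cup=np.array([.4081,-.1712]);az=np.degrees(np.arctan2(cup[1],cup[0]))
h=np.array([np.cos(np.radians(az)),np.sin(np.radians(az)),0])
print(az)
b=np.array([*cup,.05])
pre=pose(b-.10*h+[0,0,.12],45,az,0)
for r in(0,180): cmd(pose(b-.10*h+[0,0,.12],45,az,r))
E
```

```text
[-0.1906  0.0966  1.8386  0.0001  1.2063 -0.3241] [ 0.4434 -0.0483  0.1566] [ 3.1415 -0.0001  1.7042]
cup t 0.40866485238075256 -0.17111200094223022 0.033985383808612823 68
(array([0, 0, 0, 0, 1, 0, 0, 8, 6, 0, 0, 0, 0, 0, 0]), array([-0.26, -0.25, -0.24, -0.23, -0.22, -0.21, -0.2 , -0.19, -0.18,
       -0.17, -0.16, -0.15, -0.14, -0.13, -0.12, -0.11])) [-0.0143  0.0153]
cup s 0.40750640630722046 -0.16928808391094208 0.036041755229234695 79
(array([ 0,  0,  0, 22, 41, 12, 14, 79, 97,  0,  0,  0,  0,  0,  0]), array([-0.26, -0.25, -0.24, -0.23, -0.22, -0.21, -0.2 , -0.19, -0.18,
       -0.17, -0.16, -0.15, -0.14, -0.13, -0.12, -0.11])) [-0.1187  0.0137]
-22.758293958958085
[-0.319, -0.4592, 0.0465, -0.0651, -0.1136, -0.1566] rows>=8.6
[-0.319, -0.4592, 0.0465, -0.1305, 0.0748, 0.3141] rows>=14.6
```

play_rows:
  motion:
    - [[-0.32,-0.46,0.046,-0.065,-0.114,-0.157,0.7],[-0.32,-0.46,0.046,-0.065,-0.114,-0.157,0.7],[-0.32,-0.46,0.046,-0.065,-0.114,-0.157,0.7],[-0.32,-0.46,0.046,-0.065,-0.114,-0.157,0.7],[-0.32,-0.46,0.046,-0.065,-0.114,-0.157,0.7],[-0.32,-0.46,0.046,-0.065,-0.114,-0.157,0.7],[-0.32,-0.46,0.046,-0.065,-0.114,-0.157,0.7],[-0.32,-0.46,0.046,-0.065,-0.114,-0.157,0.7],[-0.32,-0.46,0.046,-0.065,-0.114,-0.157,0.7],[-0.32,-0.46,0.046,-0.065,-0.114,-0.157,0.7]]

```text
time_s: 9.8
ee_pos: [0.3556, -0.1497, 0.1582]
eef_rot: [-3.136, 0.775, 2.752]
force: [0.7, 0.6, 0.3]
grip_width: 0.0798
grip_force: 0.0
```

play_rows:
  motion:
    - [[0,0,0,0,0,0,0.7],[0,0,0,0,0,0,0.7],[0,0,0,0,0,0,0.7]]

```text
time_s: 10.1
ee_pos: [0.3553, -0.1491, 0.1578]
eef_rot: [-3.14, 0.772, 2.746]
force: [0.8, -0.4, -0.4]
grip_width: 0.0797
grip_force: 0.0
```

Run:
```python
from h import *
np.set_printoptions(precision=4,suppress=True)
o=get_obs();print(o["qpos"],o["ee_pos"],o["eef_rot"],o["grip_width"])
c=camera("wrist");save("w4.png",c["frame"])
w=wcloud(c,o).reshape(-1,3);k=(np.hypot(w[:,0]-.408,w[:,1]+.171)<.06)
q=w[k&(w[:,2]>.066)&(w[:,2]<.085)];(x,y),r=cv2.minEnclosingCircle(q[:,:2].astype(np.float32));print("cup",x,y,r,len(q))
cup=np.array([.408,-.1705]);az=-22.7;h=np.array([np.cos(np.radians(az)),np.sin(np.radians(az)),0])
b=np.array([*cup,.05])
cmd(pose(b-.10*h+[0,0,.12],45,az,0),pose(b-.06*h+[0,0,.06],45,az,0),pose(b,45,az,0))
```

```text
[-0.5977 -0.5142  2.5197  0.3656  0.3983 -2.056 ] [ 0.3553 -0.1491  0.1578] [-3.1401  0.7717  2.7462] 0.07966917752520486
cup 0.4070364832878113 -0.16897349059581757 0.03516332060098648 1322
[0.0883, 0.0022, -0.0092, -0.0001, -0.0021, 0.0002] rows>=0.4
[0.1411, 0.0025, 0.2743, -0.0001, -0.0021, 0.0002] rows>=1.5
[0.1366, 0.0028, 0.6137, -0.0001, -0.0021, 0.0002] rows>=3.1
```

View pics/w4.png

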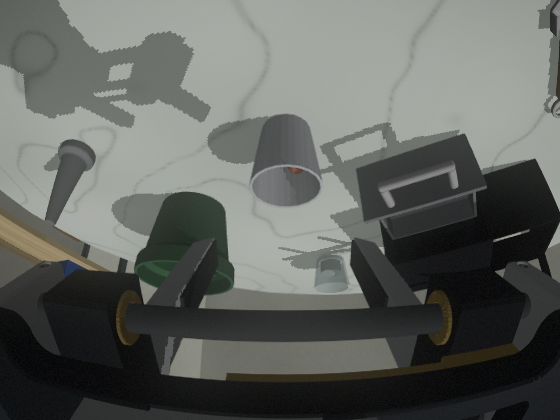

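The cup is in clear view at (287,160), but joint 3 is at its limit here. I'll fit a quick kinematic model so I can check the poses I plan.

```bash
cat > kin.py <<'E'
from h import *
from scipy.optimize import least_squares
D=[([-1.316,.3,1.522,0,1.321,-.067],[.174,-.522,.186],[-3.14,0,.322]),
([-.1629,.3137,1.5633,-.0002,1.2651,-.2997],[.5438,-.0523,.1617],[-3.141,0,1.7077]),
([-.1906,.0966,1.8386,.0001,1.2063,-.3241],[.4434,-.0483,.1566],[3.1415,-.0001,1.7042]),
([-.5977,-.5142,2.5197,.3656,.3983,-2.056],[.3553,-.1491,.1578],[-3.1401,.7717,2.7462])]
def fk(q,P):
    h,a,b,d,r0=P
    Ry=lambda t:R.from_euler("y",t);Rz=lambda t:R.from_euler("z",t);e=np.array([0,0,1.])
    A=Rz(q[0]);p=A.apply([r0,0,h]);A=A*Ry(q[1]);p=p+A.apply(a*e);A=A*Ry(q[2]);p=p+A.apply(b*e)
    A=A*Rz(q[3])*Ry(q[4]);p=p+A.apply(d*e);A=A*Rz(q[5])*R.from_euler("z",RZ);return p,A
RZ=0
q,p,e=D[0];A=fk(q,[.3,.45,.43,.4,0])[1];RZ=(A.inv()*R.from_euler("xyz",e)).as_rotvec()[2]
f=lambda P:np.concatenate([fk(q,P)[0]-p for q,p,e in D])
P=least_squares(f,[.3,.45,.43,.4,0]).x
lo=np.array([-3.03,-.79,.23,-1.04,0,-2.55]);hi=np.array([3.03,2.21,2.52,4.18,3.07,2.55])
def ik(t,q0):
    p,r=t
    g=lambda q:(lambda F:np.r_[(F[0]-p)*10,(r.inv()*F[1]).as_rotvec()])(fk(q,P))
    s=least_squares(g,np.clip(q0,lo+.02,hi-.02),bounds=(lo,hi));e=g(s.x)
    return s.x,np.linalg.norm(e[:3])*100,np.degrees(np.linalg.norm(e[3:]))
E
python3 - <<'E'
from kin import *
np.set_printoptions(precision=3,suppress=True)
print(P,f(P),RZ)
for q,p,e in D: print(np.degrees((fk(q,P)[1].inv()*R.from_euler("xyz",e)).magnitude()))
cup=np.array([.408,-.1705]);az=-22.7;h=np.array([np.cos(np.radians(az)),np.sin(np.radians(az)),0])
b=np.array([*cup,.05]);q0=[-.4,0,2,0,.6,-1.57]
for tl in(30,45,60):
    for nm,d in(("pre",-.06*h+[0,0,.06]),("grasp",0*h),("lift",[0,0,.15])):print(tl,nm,ik(pose(b+d,tl,az,0),q0))
pot=np.array([.4997,-.358]);az=np.degrees(np.arctan2(pot[1],pot[0]));
for tl in(45,60,70,80):
    for rl in(0,90,180): print("pour",tl,rl,ik(pose([*pot,.2],tl,az,rl),[-.6,.5,1.5,0,.3,-1.57+rl/57.3]))
for y in(-.08,0,.08):
    for tl in(45,60,75): 
        e=np.array([*cad(.0386,y),.3]);X=pose([0,0,0],tl,8.1,0)[1];tx=-X.apply([1,0,0]) # eye dir
        print("peg",y,tl,tx,ik(pose(e-.056*tx,tl,8.1,0),[0,.6,1.3,0,.3,-1.57]))
tf=cad(-.108-.02,-.05)
for tl in(30,45): print("place",tl,ik(pose([*tf,.06],tl,8.1,0),q0))
E
```

```text
[ 0.22   0.516  0.538  0.39  -0.121] [-0.035 -0.013  0.003  0.    -0.037 -0.003 -0.019 -0.034 -0.005 -0.011
 -0.02   0.005] 1.5705927225056395
0.012080841056482636
0.009818263794065283
0.015389916117456097
0.015603157397000088
30 pre (array([-0.395, -0.227,  2.404, -0.001,  0.441, -1.569]), np.float64(4.977361004949926e-08), np.float64(9.09365373477812e-08))
30 grasp (array([-0.396,  0.009,  2.345, -0.001,  0.264, -1.569]), np.float64(7.049223922097851e-11), np.float64(9.450844178809641e-11))
30 lift (array([-0.396, -0.206,  2.195, -0.001,  0.629, -1.57 ]), np.float64(1.8566895646778867e-09), np.float64(2.3090306814318963e-09))
45 pre (array([-0.395, -0.284,  2.52 , -0.004,  0.204, -1.565]), np.float64(2.1689983021742893), np.float64(4.771192924883402))
45 grasp (array([-0.396, -0.017,  2.459, -0.042,  0.   , -1.529]), np.float64(1.4630388321213932), np.float64(4.905619630792019))
45 lift (array([-0.395, -0.31 ,  2.388, -0.002,  0.279, -1.568]), np.float64(8.586302945455826e-13), np.float64(7.781440729955872e-13))
60 pre (array([-0.392, -0.287,  2.52 , -0.025,  0.168, -1.542]), np.fl
[... 2882 characters left out ...]
ray([ 0.188,  0.064,  1.937, -0.094,  0.357, -1.45 ]), np.float64(6.015882428185874e-08), np.float64(9.500223478627285e-09))
peg 0.08 60 [0.495 0.07  0.866] (array([ 0.168,  0.065,  2.075, -0.38 ,  0.   , -1.177]), np.float64(0.6318734095320749), np.float64(2.9496565562939705))
peg 0.08 75 [0.256 0.036 0.966] (array([ 0.167,  0.09 ,  2.041,  0.813,  0.   , -2.374]), np.float64(3.6235785477289526), np.float64(17.176628667310254))
place 30 (array([-0.169,  0.17 ,  2.139,  0.445,  0.363, -2.262]), np.float64(3.2287044508840923e-09), np.float64(1.998537709926824e-09))
place 45 (array([-0.11 ,  0.135,  2.254,  0.799,  0.108, -2.55 ]), np.float64(1.7342790303634434), np.float64(7.752565134344645))
```

```bash
python3 - <<'E'
s=open('kin.py').read()
s=s.replace("h,a,b,d,r0=P","h,a,b,d,r0,y0,e0=P").replace("A.apply([r0,0,h])","A.apply([r0,y0,h])").replace("p=p+A.apply(b*e)","p=p+A.apply([e0,0,b])").replace("[.3,.45,.43,.4,0]","[.3,.45,.43,.4,0,0.03,0]")
open('kin.py','w').write(s)
E
python3 - <<'E'
from kin import *
np.set_printoptions(precision=3,suppress=True)
print(P,f(P))
cup=np.array([.408,-.1705]);az=-22.7;h=np.array([np.cos(np.radians(az)),np.sin(np.radians(az)),0])
b=np.array([*cup,.05]);q0=[-.4,0,2,0,.6,-1.57]
for tl in(15,30,45):
    for nm,d in(("pre",-.06*h+[0,0,.06]),("grasp",0*h),("lift",[0,0,.15])):print(tl,nm,*ik(pose(b+d,tl,az,0),q0))
for y in(-.08,0,.08):
    for tl in(45,55): 
        e=np.array([*cad(.0386,y),.3]);X=pose([0,0,0],tl,8.1,0)[1];tx=-X.apply([1,0,0])
        print("peg",y,tl,*ik(pose(e-.056*tx,tl,8.1,0),[0,.6,1.3,0.3,.3,-1.57]))
tf=cad(-.108-.02,-.05)
for tl in(15,30,45): print("place",tl,*ik(pose([*tf,.06],tl,8.1,0),q0))
E
```

```text
[0.234 0.421 0.448 0.287 0.004 0.037 0.053] [-0.  0.  0.  0.  0. -0.  0.  0. -0. -0. -0.  0.]
15 pre [-0.512 -0.057  2.244  0.047  0.695 -1.718] 3.0273941631954663e-12 3.0435216728817364e-12
15 grasp [-0.493  0.216  2.135  0.05   0.53  -1.707] 2.1457584110175223e-09 1.1246863276348317e-09
15 lift [-0.493 -0.064  2.006  0.031  0.939 -1.683] 2.1036181291333634e-11 1.0122364284894392e-11
30 pre [-0.539 -0.156  2.406  0.194  0.379 -1.875] 3.399349888776296e-13 1.0370426737907154e-13
30 grasp [-0.512  0.168  2.295  0.352  0.168 -2.018] 2.1854762094519227e-13 4.256220663358419e-14
30 lift [-0.512 -0.185  2.174  0.098  0.634 -1.75 ] 8.712098943234497e-11 7.040055826188199e-11
45 pre [-0.545 -0.18   2.52   0.873  0.112 -2.55 ] 1.5360811390792823 3.1008394225729186
45 grasp [-0.473  0.162  2.342  0.568  0.    -2.197] 3.07322919116828 8.940933253192902
45 lift [-0.535 -0.26   2.337  0.337  0.3   -1.991] 6.888752704931532e-13 2.854108279318688e-13
peg -0.08 45 [-0.223  0.211  1.721  0.532  0.52  -2.307] 9.138552249316711e-13 5.582624720401015e-13
peg -0.08 55 [-0.215  0.215  1.789  0.802  0.351 -2.55 ] 0.7763167118057952 3.266957220355945
peg 0 45 [-0.065  0.174  1.765  0.339  0.45  -2.025] 3.1031676915590914e-13 1.337516199967139e-13
peg 0 55 [-0.074  0.181  1.86   0.865  0.232 -2.547] 2.9092908350341275e-09 1.1972600265122385e-08
peg 0.08 45 [ 0.103  0.166  1.775  0.067  0.417 -1.659] 3.353718961872246e-13 3.6945381879580296e-14
peg 0.08 55 [ 0.101  0.173  1.869  0.232  0.143 -1.823] 4.1939117905264283e-10 2.8365474620281185e-10
place 15 [-0.175  0.371  1.883  0.135  0.642 -1.985] 7.470227682012528e-12 3.4491384314091035e-12
place 30 [-0.22   0.318  2.047  0.574  0.332 -2.436] 2.1730794518135496e-09 4.769561037648841e-09
place 45 [-0.168  0.302  2.109  0.757  0.133 -2.55 ] 2.605028947960165 10.256331746649254
```

The model now fits exactly. I'll plan the grasp at 20° tilt, then the pour, checking every pose with IK.

```bash
cat > pour.py <<'E'
from kin import *
np.set_printoptions(precision=3,suppress=True,linewidth=160)
TL=20;cup=np.array([.408,-.1705]);az=-22.7;pot=np.array([.4997,-.358])
b=np.array([*cup,.05]);z=np.array([0,0,1.])
G=pose(b,TL,az,0);g=G[1].apply(z)
pre=pose(b-.1*g,TL,az,0);lift=pose(b+.15*z,TL,az,0)
cup_c=G[1].inv().apply(z)   # cup axis in tool frame
paz=np.degrees(np.arctan2(pot[1],pot[0]))
E
python3 - <<'E'
from pour import *
cmd(pre);print(ik(pre,[-.4,0,2,0,.6,-1.57]));cmd(G,start=pre);cmd(lift,start=G)
def gp(F): return F[0]-GO*F[1].apply(z)
best=[]
rng=np.random.default_rng(0)
over=pose([*pot,.22],TL,paz,0);q0,e1,e2=ik(over,[-.6,.2,1.9,0,.6,-1.6]);print("over",q0,e1,e2)
for i in range(60):
    def c(q):
        F=fk(q,P);ca=F[1].apply(cup_c);m=gp(F)+.025*ca   # mouth centre
        u=np.r_[ca[:2]/np.linalg.norm(ca[:2]),0]
        gz=F[1].apply(z)
        body=gp(F)-.15*gz
        return np.r_[(m[:2]-pot)*20,(m[2]-.19)*20,(ca[2]+.5)*10,(q-q0)*[.15,.05,.05,.15,.15,.15], 8*max(0,.17-body[2])]
    s=least_squares(c,rng.uniform(np.maximum(lo,-2),np.minimum(hi,3)),bounds=(lo,hi));best.append((s.cost,s.x))
best.sort(key=lambda a:a[0])
for k,q in best[:50:8]:
    F=fk(q,P);print(round(k,4),q,"gp",gp(F),"g",F[1].apply(z),"c",F[1].apply(cup_c))
E
```

```text
[0.0343, 0.0024, 0.2361, -0.0002, 0.0673, 0.0001] rows>=2.8
(array([-0.51 , -0.103,  2.206,  0.061,  0.692, -1.724]), np.float64(1.415262216750919e-13), np.float64(1.7853585716494812e-14))
[0.0, 0.0, 0.4, 0.0, 0.0, 0.0] rows>=2.0
[-0.2052, 0.0, -0.5638, 0.0, 0.0, 0.0] rows>=3.0
over [-0.691  0.268  1.605  0.03   0.92  -1.654] 2.288783399261119e-13 1.2298973009884158e-14
0.0408 [-1.048  0.886  1.469  1.56   1.903 -1.275] gp [ 0.512 -0.34   0.203] g [0.7   0.678 0.223] c [-0.493 -0.713 -0.499]
0.0408 [-1.048  0.886  1.469  1.56   1.903 -1.275] gp [ 0.512 -0.34   0.203] g [0.7   0.678 0.223] c [-0.493 -0.713 -0.499]
0.0408 [-1.048  0.886  1.469  1.56   1.903 -1.275] gp [ 0.512 -0.34   0.203] g [0.7   0.678 0.223] c [-0.493 -0.713 -0.499]
0.0408 [-1.048  0.886  1.469  1.56   1.903 -1.275] gp [ 0.512 -0.34   0.203] g [0.7   0.678 0.223] c [-0.493 -0.713 -0.499]
0.0554 [-0.683  1.367  0.45   0.01   3.07  -1.613] gp [ 0.482 -0.344  0.202] g [-0.764  0.622  0.173] c [ 0.683 -0.533 -0.499]
0.4431 [-0.673  1.327  0.655 -1.04   3.07   2.55 ] gp [ 0.458 -0.338  0.2  ] g [-0.765  0.531  0.365] c [ 0.854 -0.213 -0.474]
18.0932 [ 2.851  2.21   2.52   0.844  0.464 -1.596] gp [ 0.279 -0.209  0.122] g [ 0.756 -0.575  0.313] c [-0.497  0.709 -0.501]
```

play_rows:
  motion:
    - [[0.034,0.0024,0.1,0,0.03,0,0.7],[0.034,0.0024,0.236,0,0.0673,0,0.7],[0.034,0.0024,0.236,0,0.0673,0,0.7],[0.034,0.0024,0.236,0,0.0673,0,0.7],[0.034,0.0024,0.236,0,0.0673,0,0.7],[0.034,0.0024,0.236,0,0.0673,0,0.7]]

```text
time_s: 10.75
ee_pos: [0.3876, -0.1621, 0.1101]
eef_rot: [-3.139, 0.352, 2.747]
force: [-0.5, -0.7, -0.2]
grip_width: 0.0799
grip_force: 0.0
```

```bash
cat >> pour.py <<'E'
def gp(F): return F[0]-GO*F[1].apply(z)
over=pose([*(pot+[0,0]),.22],TL,paz,0);q0=ik(over,[-.6,.2,1.9,0,.6,-1.6])[0]
def c_(q,mz=.205):
    F=fk(q,P);ca=F[1].apply(cup_c);m=gp(F)+.025*ca;gz=F[1].apply(z)
    return np.r_[(m[:2]-pot)*20,(m[2]-mz)*20,(ca[2]+.42)*10,(q-q0)*.06, 5*max(0,gz[2]-.09)]
qe=least_squares(c_,[-1.048,.886,1.469,1.56,1.903,-1.275],bounds=(lo,hi)).x
E
python3 - <<'E'
from pour import *
print(get_obs()["ee_pos"],get_obs()["qpos"])
cmd(G,start=pre);cmd(lift,start=G);cmd(over,start=lift)
print(q0,qe)
for s in np.linspace(0,1,9):
    q=q0+(qe-q0)*s;F=fk(q,P);ca=F[1].apply(cup_c);gz=F[1].apply(z)
    print(round(s,2),"gp",gp(F)-[*pot,0],"tilt",np.degrees(np.arccos(ca[2])).round(),"mouth",gp(F)+.025*ca-[*pot,0],"wrist",F[0]-.287*gz,"g",gz,"c",ca)
E
```

```text
[ 0.388 -0.162  0.11 ] [-0.509 -0.112  2.212  0.058  0.692 -1.723]
[0.0, 0.0, 0.4, 0.0, 0.0, 0.0] rows>=2.0
[-0.2052, 0.0, -0.5638, 0.0, 0.0, 0.0] rows>=3.0
[-0.6161, -0.5615, 0.1391, 0.0123, -0.0, 0.0337] rows>=4.2
[-0.691  0.268  1.605  0.03   0.92  -1.654] [-1.064  0.751  1.587  1.566  1.708 -0.961]
0.0 gp [-0.    0.    0.22] tilt nan mouth [-0.     0.     0.245] wrist [ 0.43  -0.308  0.455] g [ 0.278 -0.199 -0.94 ] c [-0. -0.  1.]
0.12 gp [-0.007  0.023  0.183] tilt 15.0 mouth [-0.008  0.017  0.207] wrist [ 0.425 -0.336  0.424] g [ 0.272  0.006 -0.962] c [-0.036 -0.26   0.965]
0.25 gp [-0.008  0.047  0.16 ] tilt 30.0 mouth [-0.01   0.035  0.181] wrist [ 0.417 -0.364  0.393] g [ 0.302  0.209 -0.93 ] c [-0.112 -0.492  0.863]
0.38 gp [-0.003  0.067  0.149] tilt 45.0 mouth [-0.009  0.05   0.166] wrist [ 0.405 -0.389  0.36 ] g [ 0.364  0.393 -0.844] c [-0.22  -0.676  0.704]
0.5 gp [0.005 0.08  0.149] tilt 60.0 mouth [-0.004  0.06   0.162] wrist [ 0.391 -0.413  0.327] g [ 0.452  0.539 -0.711] c [-0.345 -0.794  0.5  ]
0.62 gp [0.014 0.082 0.159] tilt 74.0 mouth [0.003 0.061 0.166] wrist [ 0.375 -0.435  0.294] g [ 0.555  0.635 -0.538] c [-0.472 -0.84   0.27 ]
0.75 gp [0.022 0.072 0.176] tilt 88.0 mouth [0.007 0.051 0.176] wrist [ 0.356 -0.455  0.26 ] g [ 0.659  0.672 -0.338] c [-0.583 -0.812  0.029]
0.88 gp [0.024 0.048 0.196] tilt 102.0 mouth [0.007 0.031 0.19 ] wrist [ 0.335 -0.472  0.226] g [ 0.751  0.649 -0.123] c [-0.665 -0.718 -0.206]
1.0 gp [0.018 0.014 0.215] tilt 115.0 mouth [-0.     0.     0.205] wrist [ 0.313 -0.486  0.193] g [0.816 0.57  0.091] c [-0.704 -0.573 -0.42 ]<stdin>:7: RuntimeWarning: invalid value encountered in arccos
```

play_rows:
  motion:
    - [[0,0,0.2,0,0,0,0.7],[0,0,0.4,0,0,0,0.7],[0,0,0.4,0,0,0,0.7],[0,0,0.4,0,0,0,0.7],[0,0,0.4,0,0,0,0.2],[0,0,0.4,0,0,0,0.1],[0,0,0.4,0,0,0,0.1],[0,0,0.4,0,0,0,0.1]]
  grip_force: 25

```text
time_s: 11.55
ee_pos: [0.4217, -0.1767, 0.0198]
eef_rot: [-3.139, 0.358, 2.747]
force: [-0.2, 5.0, 12.0]
grip_width: 0.0682
grip_force: 25.0
```

play_rows:
  motion:
    - [[0,0,0,0,0,0,0.1],[0,0,0,0,0,0,0.1]]

```text
time_s: 11.75
ee_pos: [0.4217, -0.1767, 0.0198]
eef_rot: [-3.139, 0.358, 2.747]
force: [0.1, 4.4, 13.1]
grip_width: 0.0683
grip_force: 25.0
```

play_rows:
  motion:
    - [[0,0,0,0,0,0,0.7],[0,0,0,0,0,0,0.7],[0.027,0,0.075,0,0,0,0.7],[0.027,0,0.075,0,0,0,0.7],[0.027,0,0.075,0,0,0,0.7],[0.027,0,0.075,0,0,0,0],[0.027,0,0.075,0,0,0,0],[0.027,0,0.075,0,0,0,0],[0.027,0,0.075,0,0,0,0]]
  grip_force: 35

```text
time_s: 12.65
ee_pos: [0.4206, -0.1763, -0.0027]
eef_rot: [-3.139, 0.353, 2.747]
force: [0.1, 1.9, 5.2]
grip_width: 0.0654
grip_force: 33.8
```

```bash
sed -i 's/^b=np.array.*$/b=np.array([*cup,.03]);z=np.array([0,0,1.])/; s/\.025\*ca/.045*ca/' pour.py
cat >> pour.py <<'E'
def way(s):
    q=q0+(qe-q0)*s;r=fk(q,P)[1];ca=r.apply(cup_c);ch=np.r_[ca[:2],0];ch=ch/max(np.linalg.norm(ch),1e-6)
    m=np.r_[pot,.255-.05*min(1,s/.7)]-ch*.012*s
    return m-.045*ca+GO*r.apply(z),r
E
python3 - <<'E'
from pour import *
o=get_obs();print(o["ee_pos"],o["grip_width"],o["force"])
c=camera("wrist");save("w5.png",c["frame"])
S=way(0);print("lift");cmd(lift);print("over");cmd(S,start=lift)
q=ik(S,q0);print(q)
q=q[0]
for s in np.arange(.1,1.01,.1):
    w=way(s);q,e1,e2=ik(w,q);ca=w[1].apply(cup_c);gz=w[1].apply(z);print(s.round(2),q,round(e1,3),round(e2,3),"tilt",np.degrees(np.arccos(min(1,ca[2]))).round(),"bottom z",(w[0]-GO*gz-.03*ca)[2],"wrist",w[0]-.287*gz)
print("A");cmd(*[way(s) for s in(.15,.3,.45,.6)],start=S)
print("B");cmd(*[way(s) for s in(.7,.8,.9,1)],start=way(.6))
E
```

```text
[ 0.421 -0.176 -0.003] 0.06543038739362764 [0.128 1.946 5.243]
lift
[-0.1998, 0.0007, -0.5591, -0.0003, 0.0006, 0.0003] rows>=3.0
over
[-0.6298, -0.5615, 0.1015, 0.0123, -0.0, 0.0337] rows>=4.2
(array([-0.691,  0.278,  1.617,  0.03 ,  0.898, -1.655]), np.float64(1.3597399555105182e-13), np.float64(2.8630513397015685e-14))
0.1 [-0.731  0.323  1.56   0.181  1.034 -1.581] 0.0 0.0 tilt 12.0 bottom z 0.1745398845323727 wrist [ 0.433 -0.338  0.445]
0.2 [-0.773  0.372  1.513  0.327  1.155 -1.497] 0.0 0.0 tilt 24.0 bottom z 0.17233997204894574 wrist [ 0.431 -0.37   0.437]
0.3 [-0.817  0.422  1.478  0.472  1.261 -1.408] 0.0 0.0 tilt 36.0 bottom z 0.1731096532291997 wrist [ 0.426 -0.4    0.423]
0.4 [-0.861  0.472  1.457  0.619  1.351 -1.319] 0.0 0.0 tilt 48.0 bottom z 0.17640477092253612 wrist [ 0.417 -0.428  0.402]
0.5 [-0.902  0.522  1.451  0.77   1.425 -1.235] 0.0 0.0 tilt 60.0 bottom z 0.18166421424964857 wrist [ 0.405 -0.452  0.375]
0.6 [-0.938  0.571  1.458  0.924  1.487 -1.159] 0.0 0.0 tilt 71.0 bottom z 0.1882524752165643 wrist [ 0.39  -0.47   0.342]
0.7 [-0.969  0.621  1.478  1.083  1
[... 245 characters left out ...]
1.64  -0.981] 0.0 0.0 tilt 104.0 bottom z 0.22373793411829923 wrist [ 0.348 -0.482  0.236]
1.0 [-1.011  0.74   1.579  1.584  1.691 -0.943] 0.0 0.0 tilt 115.0 bottom z 0.23646996965788006 wrist [ 0.339 -0.472  0.201]
A
[0.0587, 0.086, 0.0177, -0.0285, 0.0273, 0.0466] rows>=2.6
[0.0889, 0.1747, 0.0158, -0.0574, 0.0552, 0.0914] rows>=5.1
[0.0891, 0.2549, -0.0012, -0.0874, 0.0835, 0.1335] rows>=7.5
[0.0624, 0.3165, -0.0274, -0.1193, 0.1118, 0.172] rows>=9.9
B
[0.0201, 0.0392, 0.0069, -0.0197, 0.0211, 0.0235] rows>=1.6
[0.0498, 0.0948, -0.014, -0.0396, 0.0428, 0.0446] rows>=3.1
[0.0702, 0.1493, -0.0454, -0.0596, 0.065, 0.0631] rows>=4.5
[0.0811, 0.1999, -0.0862, -0.0798, 0.0877, 0.0786] rows>=6.0
```

play_rows:
  motion:
    - [[-0.1,0,-0.28,0,0,0,0],[-0.2,0,-0.56,0,0,0,0],[-0.2,0,-0.56,0,0,0,0],[-0.2,0,-0.56,0,0,0,0],[-0.2,0,-0.56,0,0,0,0],[-0.2,0,-0.56,0,0,0,0]]

```text
time_s: 13.3
ee_pos: [0.4183, -0.1749, 0.1436]
eef_rot: [-3.139, 0.348, 2.747]
force: [0.3, -0.7, -1.7]
grip_width: 0.0655
grip_force: 34.1
```

play_rows:
  motion:
    - [[-0.13,-0.11,0.02,0.003,0,0.008,0],[-0.26,-0.22,0.04,0.006,0,0.016,0],[-0.39,-0.34,0.06,0.008,0,0.025,0],[-0.52,-0.45,0.08,0.01,0,0.03,0],[-0.63,-0.56,0.1,0.012,0,0.034,0],[-0.63,-0.56,0.1,0.012,0,0.034,0],[-0.63,-0.56,0.1,0.012,0,0.034,0],[-0.63,-0.56,0.1,0.012,0,0.034,0]]

```text
time_s: 14.1
ee_pos: [0.509, -0.3637, 0.1747]
eef_rot: [3.141, 0.349, 2.52]
force: [0.6, 1.1, -1.3]
grip_width: 0.0655
grip_force: 34.0
```

Run:
```python
from pour import *
o=get_obs();print(o["ee_pos"],o["qpos"],o["grip_width"],o["force"]);print(way(0)[0])
cmd(way(0))
T=camera("top");S=camera("scene");w=cloud(T).reshape(-1,3);
q=w[(np.hypot(w[:,0]-pot[0],w[:,1]-pot[1])<.1)&(w[:,2]>.095)&(w[:,2]<.125)];print(len(q),cv2.minEnclosingCircle(q[:,:2].astype(np.float32)))
save("s4.png",np.hstack([cv2.resize(S["frame"][180:330,130:280],(400,400)),cv2.resize(T["frame"][130:280,320:470],(400,400))]))
```

```text
[ 0.509 -0.364  0.175] [-0.69   0.275  1.624  0.031  0.895 -1.655] 0.06554070255945278 [ 0.641  1.069 -1.295]
[ 0.51  -0.365  0.176]
[-0.0074, -0.0033, -0.0015, 0.0001, -0.0001, 0.0] rows>=0.0
140 ((0.5016318559646606, -0.35484054684638977), 0.06819984316825867)
```

View pics/s4.png

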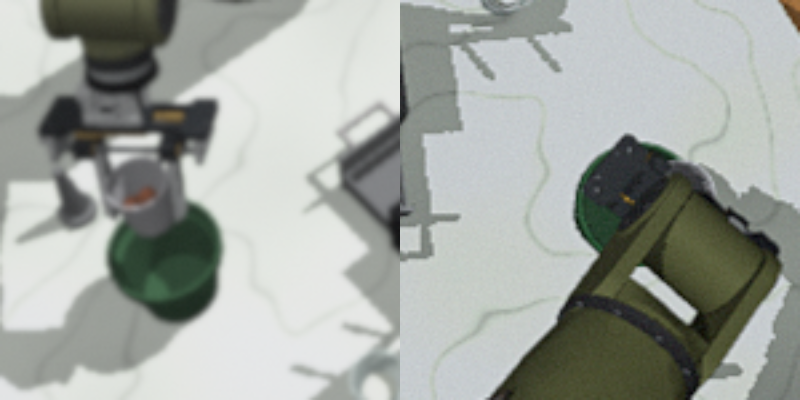

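The cup is held upright over the pot with the pebbles still inside. Now I pour.

play_rows:
  motion:
    - [[0.03,0.043,0.009,-0.0142,0.0137,0.0233,0],[0.059,0.086,0.0177,-0.0285,0.0273,0.0466,0],[0.074,0.13,0.017,-0.043,0.041,0.069,0],[0.089,0.175,0.016,-0.0574,0.0552,0.0914,0],[0.089,0.175,0.016,-0.0574,0.0552,0.0914,0],[0.089,0.255,-0.001,-0.0874,0.0835,0.1335,0],[0.089,0.255,-0.001,-0.0874,0.0835,0.1335,0],[0.0624,0.3165,-0.0274,-0.1193,0.1118,0.172,0],[0.0624,0.3165,-0.0274,-0.1193,0.1118,0.172,0],[0.0624,0.3165,-0.0274,-0.1193,0.1118,0.172,0]]

```text
time_s: 15.2
ee_pos: [0.5421, -0.2902, 0.178]
eef_rot: [2.424, -0.709, 1.795]
force: [-0.4, 1.0, -1.7]
grip_width: 0.0653
grip_force: 33.8
```

play_rows:
  motion:
    - [[0.01,0.02,0.003,-0.01,0.0105,0.0118,0],[0.0201,0.0392,0.0069,-0.0197,0.0211,0.0235,0],[0.035,0.067,-0.004,-0.03,0.032,0.034,0],[0.05,0.095,-0.014,-0.0396,0.0428,0.0446,0],[0.06,0.122,-0.03,-0.05,0.054,0.054,0],[0.07,0.149,-0.045,-0.0596,0.065,0.0631,0],[0.08,0.2,-0.086,-0.08,0.0877,0.0786,0],[0.08,0.2,-0.086,-0.08,0.0877,0.0786,0],[0.08,0.2,-0.086,-0.08,0.0877,0.0786,0],[0.08,0.2,-0.086,-0.08,0.0877,0.0786,0]]

```text
time_s: 16.2
ee_pos: [0.5688, -0.301, 0.2278]
eef_rot: [1.142, -1.349, 2.628]
force: [-0.2, -0.1, -0.6]
grip_width: 0.0654
grip_force: 33.8
```

play_rows:
  motion:
    - [[0,0,0,0,0,0,0],[0,0,0,0,0,0,0],[0,0,0,0,0,0,0],[0,0,0,0,0,0,0],[0,0,0,0,0,0,0]]

```text
time_s: 16.7
ee_pos: [0.5686, -0.3014, 0.2278]
eef_rot: [1.133, -1.349, 2.637]
force: [-0.1, -0.2, -0.5]
grip_width: 0.0654
grip_force: 33.8
```

Run:
```python
from pour import *
o=get_obs();print(o["ee_pos"],o["qpos"],o["grip_width"],o["force"]);print(way(1)[0])
T=camera("top");S=camera("scene");C=camera("wrist")
save("s5.png",np.vstack([np.hstack([cv2.resize(S["frame"][180:330,130:280],(400,400)),cv2.resize(T["frame"][130:280,320:470],(400,400))])]))
def terr(c):
    h=cv2.cvtColor(c["frame"],cv2.COLOR_RGB2HSV);m=((h[...,0]<14)|(h[...,0]>175))&(h[...,1]>90)&(h[...,2]>60);return m
print(terr(T)[130:280,320:470].sum(),terr(S)[180:330,130:280].sum())
cmd(*[way(s) for s in(.7,.85)])
print("back");cmd(way(.3),way(0),start=way(.6))
```

```text
[ 0.569 -0.301  0.228] [-1.014  0.728  1.599  1.584  1.693 -0.954] 0.06540296373467838 [-0.149 -0.24  -0.509]
[ 0.569 -0.302  0.227]
113 111
[-0.1513, -0.117, -0.0447, 0.0591, -0.0676, -0.0552] rows>=4.4
[-0.0747, -0.065, -0.0088, 0.0287, -0.0351, -0.0246] rows>=2.2
back
[-0.098, -0.0733, -0.0877, 0.0589, -0.0589, -0.0811] rows>=4.9
[-0.2013, -0.0363, -0.2509, 0.1193, -0.1118, -0.172] rows>=9.9
```

View pics/s5.png

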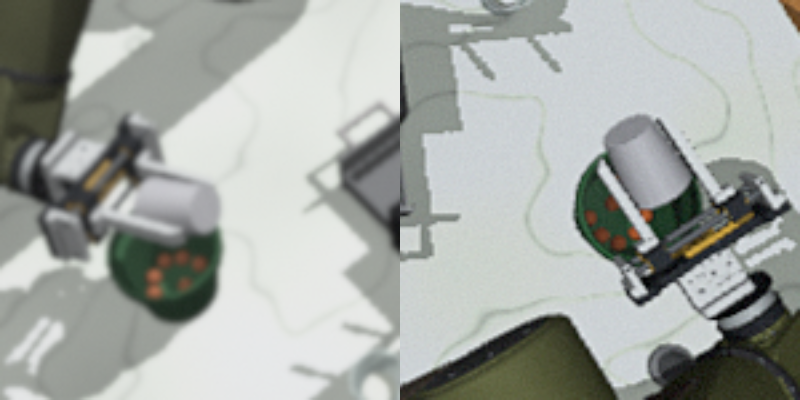

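Every visible pebble is in the pot and none lies on the table. I'll bring the cup back upright.

play_rows:
  motion:
    - [[-0.037,-0.032,-0.004,0.014,-0.0175,-0.012,0],[-0.0747,-0.065,-0.0088,0.0287,-0.0351,-0.0246,0],[-0.0747,-0.065,-0.0088,0.0287,-0.0351,-0.0246,0],[-0.15,-0.117,-0.0447,0.0591,-0.0676,-0.0552,0],[-0.15,-0.117,-0.0447,0.0591,-0.0676,-0.0552,0],[-0.15,-0.117,-0.0447,0.0591,-0.0676,-0.0552,0]]

```text
time_s: 17.45
ee_pos: [0.5511, -0.2887, 0.1859]
eef_rot: [2.317, -0.901, 1.776]
force: [0.2, -0.4, -1.1]
grip_width: 0.0655
grip_force: 33.8
```

Run:
```python
from pour import *
w0=way(0);hi0=(w0[0]+[0,0,.05],w0[1]);cmd(way(.55),way(.4),way(.25)); cmd(hi0,start=way(.25))
tf=cad(-.108-.012,-.05);
for tl in (20,): 
    t1=pose([*tf,.22],tl,8.1,0);t2=pose([*tf,.047],tl,8.1,0)
    for t in(t1,t2): print(ik(t,[-.2,.3,1.9,.2,.6,-1.9]))
    cmd(t1,start=hi0);cmd(t2,start=t1)
```

```text
[-0.0438, -0.0551, -0.0244, 0.0296, -0.0311, -0.0354] rows>=2.3
[-0.091, -0.0838, -0.0752, 0.0595, -0.0605, -0.0754] rows>=4.8
[-0.1392, -0.0847, -0.1461, 0.0899, -0.0879, -0.1185] rows>=7.2
[-0.1172, -0.005, -0.2696, 0.0477, -0.0459, -0.0767] rows>=4.2
(array([-0.183,  0.114,  1.789,  0.139,  0.91 , -1.962]), np.float64(3.7508007913275194e-11), np.float64(5.5305701359797543e-11))
(array([-0.183,  0.387,  1.923,  0.226,  0.51 , -2.075]), np.float64(2.2622536073238592e-09), np.float64(1.3270840388827864e-09))
[0.6439, 1.1825, -0.0641, -0.0415, 0.0, -0.1141] rows>=6.7
[0.2367, 0.0, 0.6503, 0.0, 0.0, 0.0] rows>=3.5
```

play_rows:
  motion:
    - [[-0.044,-0.055,-0.024,0.0296,-0.0311,-0.0354,0],[-0.044,-0.055,-0.024,0.0296,-0.0311,-0.0354,0],[-0.091,-0.084,-0.075,0.0595,-0.0605,-0.0754,0],[-0.091,-0.084,-0.075,0.0595,-0.0605,-0.0754,0],[-0.091,-0.084,-0.075,0.0595,-0.0605,-0.0754,0],[-0.139,-0.085,-0.146,0.09,-0.088,-0.1185,0],[-0.139,-0.085,-0.146,0.09,-0.088,-0.1185,0],[-0.139,-0.085,-0.146,0.09,-0.088,-0.1185,0]]

```text
time_s: 18.25
ee_pos: [0.516, -0.3238, 0.1625]
eef_rot: [2.765, -0.032, 2.1]
force: [-0.1, 0.0, -1.5]
grip_width: 0.0651
grip_force: 33.9
```

play_rows:
  motion:
    - [[-0.117,-0.005,-0.27,0.0477,-0.0459,-0.0767,0],[-0.117,-0.005,-0.27,0.0477,-0.0459,-0.0767,0],[-0.117,-0.005,-0.27,0.0477,-0.0459,-0.0767,0],[-0.117,-0.005,-0.27,0.0477,-0.0459,-0.0767,0],[-0.117,-0.005,-0.27,0.0477,-0.0459,-0.0767,0],[-0.117,-0.005,-0.27,0.0477,-0.0459,-0.0767,0]]

```text
time_s: 18.85
ee_pos: [0.5089, -0.3637, 0.223]
eef_rot: [3.137, 0.342, 2.516]
force: [0.4, -0.1, -0.5]
grip_width: 0.0652
grip_force: 34.0
```

play_rows:
  motion:
    - [[0.16,0.3,-0.015,0,0,0,0],[0.32,0.59,-0.03,0,0,0,0],[0.32,0.59,-0.03,0,0,0,0],[0.32,0.59,-0.03,0,0,0,0],[0.32,0.59,-0.03,0,0,0,0],[0.32,0.59,-0.03,0,0,0,0]]

```text
time_s: 19.45
ee_pos: [0.5318, -0.2004, 0.2037]
eef_rot: [3.14, 0.344, 2.516]
force: [-0.2, -0.8, -1.0]
grip_width: 0.0653
grip_force: 34.0
```

Run:
```python
from pour import *
o=get_obs();print(o["ee_pos"],o["qpos"],o["grip_width"])
c=camera("top");np.savez("top3.npz",**c);S=camera("scene")
w=cloud(c);d=w[...,:2]-[.654,.031];cx=d@[.99,.141];cy=d@[-.141,.99]
k=(w[...,2]>.055)&(w[...,2]<.09)&(cx<-.1)&(cx>-.26)&(abs(cy+.05)<.08);print(np.histogram(cx[k],np.arange(-.26,-.1,.01)),np.percentile(cy[k],[2,98]))
for lab,a,b in(("plate",-.2,-.165),("bar",-.24,-.21)):
    j=k&(cx>a)&(cx<b);print(lab,np.median(cx[j]),np.percentile(cy[j],[2,50,98]))
j=(cx>-.165)&(cx<-.08)&(abs(cy+.05)<.06)&(w[...,2]<.05);print("floor",np.percentile(w[j][:,2],[5,30,50]))
j=(cx>-.17)&(cx<-.08)&(w[...,2]>.03)&(w[...,2]<.06);print("walls",np.percentile(cy[j],[1,10,90,99]))
h=cv2.cvtColor(c["frame"],cv2.COLOR_RGB2HSV);
m=(((h[...,0]<14)|(h[...,0]>175))&(h[...,1]>90)&(h[...,2]>60)&(np.hypot(w[...,0]-.5,w[...,1]+.358)<.3));v,u=np.nonzero(m);q=w[m];print("terracotta",len(u),np.hypot(q[:,0]-.5,q[:,1]+.357).max(),np.percentile(q[:,2],[2,98]))
g=(h[...,0]>50)&(h[...,0]<85)&(h[...,1]>80)&(w[...,2]>.1)&(w[...,2]<.125)&(w[...,1]<-.2);print("pot",cv2.minEnclosingCircle(w[g][:,:2].astype(np.float32)))
a=cv2.resize(c["frame"][160:250,370:450],(400,450),interpolation=cv2.INTER_CUBIC);b=cv2.resize(c["frame"][150:250,255:345],(400,450));save("a5.png",np.hstack([a,b]))
```

```text
[ 0.532 -0.2    0.204] [-0.385  0.132  1.726 -0.096  0.951 -1.288] 0.06529460679859504
(array([ 0,  0,  0, 31, 62, 20, 22, 81, 49,  0,  0,  0,  0,  0,  0]), array([-0.26, -0.25, -0.24, -0.23, -0.22, -0.21, -0.2 , -0.19, -0.18, -0.17, -0.16, -0.15, -0.14, -0.13, -0.12, -0.11])) [-0.114  0.011]
plate -0.18175847976284382 [-0.117 -0.054  0.012]
bar -0.2183259203667648 [-0.089 -0.05  -0.014]
floor [0.004 0.008 0.009]
walls [-0.396 -0.388  0.013  0.014]
terracotta 186 0.12083188240313214 [0.015 0.048]
pot ((0.500277578830719, -0.3566421866416931), 0.0682779923081398)
```

View pics/a5.png

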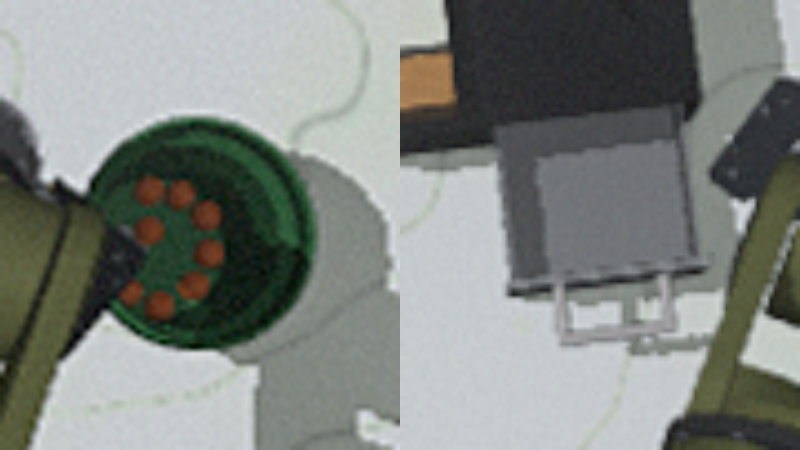

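The left crop shows 8 pebbles in the pot. The right crop shows the tray out and empty. Next I place the cup in it.

```bash
cat > pl.py <<'E'
from pour import *
tf=cad(-.107-.015,-.051)
t1=pose([*tf,.20],20,8.1,0);t2=pose([*tf,.06],20,8.1,0);t3=pose([*tf,.0425],20,8.1,0)
E
python3 - <<'E'
from pl import *
for t in(t1,t2,t3): print(ik(t,[-.2,.3,1.9,.2,.6,-1.9]))
cmd(t1);cmd(t2,t3,start=t1)
E
```

```text
(array([-0.187,  0.134,  1.818,  0.146,  0.864, -1.975]), np.float64(5.396300654998293e-13), np.float64(1.9146420911500236e-13))
(array([-0.187,  0.358,  1.924,  0.217,  0.538, -2.067]), np.float64(3.076528088958371e-10), np.float64(2.2382806113455817e-10))
(array([-0.187,  0.393,  1.929,  0.233,  0.499, -2.086]), np.float64(1.1792237130041e-08), np.float64(6.735700311780508e-09))
[0.3533, 0.5887, 0.0358, -0.0413, -0.0006, -0.1148] rows>=5.1
[0.1915, 0.0, 0.5262, 0.0, 0.0, 0.0] rows>=2.8
[0.2155, 0.0, 0.592, 0.0, 0.0, 0.0] rows>=3.1
```

play_rows:
  motion:
    - [[0.18,0.3,0.018,-0.02,0,-0.057,0],[0.353,0.589,0.036,-0.0413,-0.0006,-0.1148,0],[0.353,0.589,0.036,-0.0413,-0.0006,-0.1148,0],[0.353,0.589,0.036,-0.0413,-0.0006,-0.1148,0],[0.353,0.589,0.036,-0.0413,-0.0006,-0.1148,0],[0.353,0.589,0.036,-0.0413,-0.0006,-0.1148,0],[0.353,0.589,0.036,-0.0413,-0.0006,-0.1148,0],[0.353,0.589,0.036,-0.0413,-0.0006,-0.1148,0]]

```text
time_s: 20.35
ee_pos: [0.5527, -0.0346, 0.1657]
eef_rot: [-3.141, 0.349, -3.003]
force: [0.7, 0.1, -1.8]
grip_width: 0.0648
grip_force: 34.0
```

Run:
```python
from pl import *
o=get_obs();print(o["ee_pos"]-t1[0],o["qpos"],o["grip_width"],o["force"])
c=camera("wrist")
S=camera("scene");T=camera("top");save("s6.png",np.hstack([cv2.resize(S["frame"][150:300,200:350],(400,400)),cv2.resize(c["frame"][120:400,130:440],(400,400))]))
cmd(t1,t2,t3)
```

```text
[-0.  0.  0.] [-0.185  0.131  1.82   0.143  0.862 -1.97 ] 0.0648150933765647 [ 0.705  0.058 -1.819]
[0.0002, -0.0041, 0.0001, -0.0002, 0.0, 0.0001] rows>=0.0
[0.1918, -0.0033, 0.5263, -0.0002, 0.0, 0.0001] rows>=2.8
[0.2158, -0.0033, 0.592, -0.0002, 0.0, 0.0001] rows>=3.2
```

View pics/s6.png

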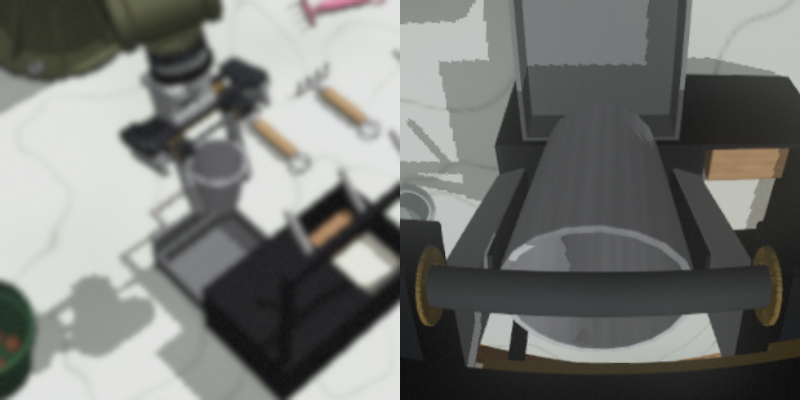

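The cup is empty, upright and centred over the tray. That was the 14th picture, so from here I work from measurements only. I'll lower it and release.

play_rows:
  motion:
    - [[0.07,-0.003,0.18,0,0,0,0],[0.13,-0.003,0.35,0,0,0,0],[0.19,-0.003,0.526,0,0,0,0],[0.192,-0.003,0.526,0,0,0,0],[0.205,-0.003,0.56,0,0,0,0],[0.216,-0.003,0.592,0,0,0,0],[0.216,-0.003,0.592,0,0,0,0],[0.216,-0.003,0.592,0,0,0,0],[0.216,-0.003,0.592,0,0,0,0]]

```text
time_s: 21.4
ee_pos: [0.5533, -0.0348, 0.0092]
eef_rot: [-3.139, 0.351, -2.997]
force: [0.4, 0.5, -1.1]
grip_width: 0.065
grip_force: 34.0
```

Run:
```python
from pl import *
o=get_obs();print(o["ee_pos"]-t3[0],o["qpos"],o["grip_width"],o["force"],o["moment"])
```

```text
[0.    0.    0.001] [-0.186  0.377  1.943  0.232  0.499 -2.087] 0.06503694900115999 [ 0.443  0.468 -1.101] [0.065 0.101 0.023]
```

play_rows:
  motion:
    - [[0.004,0,0.011,0,0,0,0],[0.004,0,0.011,0,0,0,0],[0.004,0,0.011,0,0,0,0.42],[0.004,0,0.011,0,0,0,0.5],[0.004,0,0.011,0,0,0,0.6],[0.004,0,0.011,0,0,0,0.7],[0.004,0,0.011,0,0,0,0.7]]

```text
time_s: 22.1
ee_pos: [0.5526, -0.0347, 0.0051]
eef_rot: [-3.14, 0.349, -2.997]
force: [-0.6, -0.2, -0.2]
grip_width: 0.0797
grip_force: 0.0
```

play_rows:
  motion:
    - [[0,0,-0.15,0,0,0,0.7],[0,0,-0.3,0,0,0,0.7],[-0.1,0,-0.6,0,0,0,0.7],[-0.2,0,-0.9,0,0,0,0.7],[-0.2,0,-0.9,0,0,0,0.7],[-0.2,0,-0.9,0,0,0,0.7],[-0.2,0,-0.9,0,0,0,0.7]]

```text
time_s: 22.8
ee_pos: [0.5234, -0.0388, 0.2351]
eef_rot: [-3.139, 0.352, -2.996]
force: [0.5, 0.5, -0.7]
grip_width: 0.0801
grip_force: 0.0
```

```bash
cat > chk.py <<'E'
from pour import *
def chk(tray=None):
    for n in("top","scene"):
        c=camera(n);w=cloud(c);d=w[...,:2]-[.654,.031];cx=d@[.99,.141];cy=d@[-.141,.99]
        j=(w[...,2]>.076)&(w[...,2]<.093)&(cx>-.175)&(cx<-.08)&(abs(cy+.05)<.06)
        q=np.stack([cx[j],cy[j]],1)
        if j.sum()>10:(x,y),r=cv2.minEnclosingCircle(q.astype(np.float32));print(n,"cup rim caddy",round(x,4),round(y,4),round(r,4),j.sum(),np.median(w[j][:,2]))
        k=(w[...,2]>.055)&(w[...,2]<.09)&(cx<-.095)&(cx>-.26)&(abs(cy+.05)<.05);k&=~j
        print(n,"bar hist",np.histogram(cx[k],np.arange(-.24,-.08,.01))[0])
        for o in wood(c): 
            if o[1][0]<.53: print(n,"tool",o[1],round(o[2],1),o[3])
E
python3 - <<'E'
from chk import *
o=get_obs();print(o["time_s"],o["ee_pos"],o["qpos"],o["grip_width"]);chk()
b=cad(-.2185,-.051)
u=pose([*b,.16],0,8.1,90);dn=pose([*b,.069],0,8.1,90)
print(ik(u,[-.2,.1,1.8,0,1.2,-.3]))
cmd(u);cmd(dn,start=u)
E
```

```text
22.8 [ 0.523 -0.039  0.235] [-0.208 -0.002  1.796  0.138  1.019 -1.977] 0.08010700805286187
top cup rim caddy -0.1169 -0.0522 0.0331 48 0.08363826374553307
top bar hist [ 0  0  0  0  0  0  0  0  0  0  1  0  6 10  7]
top tool [0.453 0.422] -7.4 (18.618173599243164, 78.86981201171875)
top tool [0.408 0.272] 8.5 (78.63512420654297, 18.75925636291504)
top tool [0.4  0.15] 7.4 (80.58722686767578, 18.297286987304688)
scene cup rim caddy -0.1239 -0.0523 0.0353 78 0.08205319519312937
scene bar hist [ 0 13 50 14 14 37 89  0 27 20 13 10 14  8  7]
scene tool [0.454 0.418] -8.1 (17.48761558532715, 75.76919555664062)
scene tool [0.41  0.267] 7.7 (75.16679382324219, 18.272052764892578)
scene tool [0.403 0.146] 7.5 (74.12897491455078, 17.040830612182617)
(array([-0.195,  0.143,  1.871, -0.   ,  1.128, -0.336]), np.float64(2.002685474353479e-13), np.float64(6.551093411557302e-14))
[0.443, -0.0015, 0.3015, 0.0434, 0.0434, 0.2477] rows>=10.7
[0.0, 0.0, 0.364, 0.0, 0.0, 0.0] rows>=1.8
```

play_rows:
  motion:
    - [[0,0,-0.1,0,0,0,0.7],[0.44,-0.0015,0.3,0.0434,0.0434,0.2477,-0.4],[0.44,-0.0015,0.3,0.0434,0.0434,0.2477,-0.4],[0.44,-0.0015,0.3,0.0434,0.0434,0.2477,-0.4],[0.44,-0.0015,0.3,0.0434,0.0434,0.2477,-0.4],[0.44,-0.0015,0.3,0.0434,0.0434,0.2477,-0.4],[0.44,-0.0015,0.3,0.0434,0.0434,0.2477,-0.4],[0.44,-0.0015,0.3,0.0434,0.0434,0.2477,-0.4],[0.44,-0.0015,0.3,0.0434,0.0434,0.2477,-0.4],[0.44,-0.0015,0.3,0.0434,0.0434,0.2477,-0.4]]

```text
time_s: 23.9
ee_pos: [0.4452, -0.05, 0.1236]
eef_rot: [3.106, 0.046, 1.952]
force: [-1.1, 0.3, 0.3]
grip_width: 0.0284
grip_force: 0.0
```

Run:
```python
from chk import *
o=get_obs();print(o["ee_pos"],o["eef_rot"],o["grip_width"])
b=cad(-.2185,-.051);u=pose([*b,.16],0,8.1,90);dn=pose([*b,.069],0,8.1,90);cmd(u,dn)
c=camera("wrist");w=wcloud(c,o);d=w[...,:2]-[.654,.031];cx=d@[.99,.141];cy=d@[-.141,.99]
k=(w[...,2]>.062)&(w[...,2]<.08)&(cx<-.195)&(cx>-.25)&(abs(cy+.05)<.03);print(k.sum(),np.percentile(cx[k],[3,50,97]),np.median(w[k][:,2]))
```

```text
[ 0.445 -0.05   0.124] [3.106 0.046 1.952] 0.028386602150536032
[-0.0007, -0.0015, 0.0004, 0.0065, 0.0067, 0.0383] rows>=1.7
[0.0162, -0.0143, 0.3638, 0.0065, 0.0067, 0.0383] rows>=1.8
836 [-0.223 -0.219 -0.215] 0.0715410563440802
```

play_rows:
  motion:
    - [[0,0,0,0.0065,0.0067,0.0383,-0.4],[0,0,0,0.0065,0.0067,0.0383,-0.4],[0,0,0,0.0065,0.0067,0.0383,-0.4],[0.016,-0.014,0.364,0.0065,0.0067,0.0383,-0.4],[0.016,-0.014,0.364,0.0065,0.0067,0.0383,-0.4],[0.016,-0.014,0.364,0.0065,0.0067,0.0383,-0.4],[0.016,-0.014,0.364,0.0065,0.0067,0.0383,-0.4],[0.016,-0.014,0.364,0.0065,0.0067,0.0383,-1],[0.016,-0.014,0.364,0.0065,0.0067,0.0383,-1],[0.016,-0.014,0.364,0.0065,0.0067,0.0383,-1]]
  grip_force: 15

```text
time_s: 24.95
ee_pos: [0.447, -0.0509, 0.0357]
eef_rot: [3.136, 0.003, 1.718]
force: [-1.2, -0.2, 6.7]
grip_width: 0.0088
grip_force: 15.0
```

play_rows:
  motion:
    - [[0,0,0,0,0,0,-1],[0,0.02,0,0,0,0,-1],[0,0.05,0,0,0,0,-1],[0,0.08,0,0,0,0,-1],[0,0.12,0,0,0,0,-1],[0,0.16,0,0,0,0,-1],[0,0.2,0,0,0,0,-1],[0,0.24,0,0,0,0,-1]]

```text
time_s: 25.75
ee_pos: [0.5066, -0.0422, 0.0357]
eef_rot: [3.136, 0.003, 1.718]
force: [-1.6, -2.2, 5.2]
grip_width: 0.0089
grip_force: 15.0
```

play_rows:
  motion:
    - [[0,0.04,0,0,0,0,-1],[0,0.08,0,0,0,0,-1],[0,0.11,0,0,0,0,-1],[0,0.14,0,0,0,0,-1],[0,0.16,0,0,0,0,-1],[0,0.172,0,0,0,0,-1],[0,0.172,0,0,0,0,-1],[0,0.172,0,0,0,0,-1]]

```text
time_s: 26.55
ee_pos: [0.548, -0.0361, 0.0356]
eef_rot: [3.138, 0.002, 1.718]
force: [-6.4, -3.7, 9.3]
grip_width: 0.0087
grip_force: 15.0
```

play_rows:
  motion:
    - [[0,0.01,0,0,0,0,-1],[0,0.01,0,0,0,0,-1],[0,0,0,0,0,0,-0.4],[0,0,0,0,0,0,-0.4],[0,0,0,0,0,0,-0.4],[0,0,-0.3,0,0,0,-0.4],[0,0,-0.6,0,0,0,-0.4],[0,0,-0.7,0,0,0,-0.4],[0,0,-0.7,0,0,0,-0.4]]

```text
time_s: 27.45
ee_pos: [0.5486, -0.0355, 0.2145]
eef_rot: [3.132, 0.003, 1.718]
force: [-0.4, 0.0, -0.0]
grip_width: 0.0285
grip_force: 0.0
```

Run:
```python
from chk import *
o=get_obs();print(o["time_s"],o["ee_pos"],o["qpos"],o["eef_rot"],o["grip_width"])
c=camera("wrist");w=wcloud(c,o);d=w[...,:2]-[.654,.031];cx=d@[.99,.141];cy=d@[-.141,.99]
k=(w[...,2]>.062)&(w[...,2]<.08)&(cx<-.1)&(cx>-.15)&(abs(cy+.05)<.03);print(k.sum(),np.percentile(cx[k],[3,50,97]))
chk()
```

```text
27.45 [ 0.549 -0.035  0.215] [-0.131  0.273  1.491 -0.001  1.368 -0.278] [3.132 0.003 1.718] 0.028452454153000253
439 [-0.119 -0.115 -0.111]
top bar hist [ 0  0  0  0  0  0  0  0  0  0  0  0 13  7  2]
top tool [0.454 0.422] -7.6 (18.618173599243164, 79.351318359375)
top tool [0.408 0.272] 8.4 (78.51032257080078, 18.723255157470703)
top tool [0.417 0.172] -0.6 (18.003536224365234, 79.81180572509766)
scene bar hist [ 0  0  0  0  0  0  0  0  0  0  0  2 60 15  8]
scene tool [0.454 0.418] -8.1 (17.48761558532715, 75.76919555664062)
scene tool [0.41  0.267] 7.7 (75.16679382324219, 18.272052764892578)
scene tool [0.438 0.168] -5.8 (40.85651779174805, 15.504398345947266)
```

The tray is home, with its bow back at its original spot. The trowel has been knocked to (0.417, 0.172). Next I measure the pegs in three views and plan the trowel pick.

```bash
cat > peg.py <<'E'
from chk import *
def pegs():
    o=get_obs();W={"top":cloud(camera("top")),"scene":cloud(camera("scene")),"wrist":wcloud(camera("wrist"),o)}
    for n,w in W.items():
        w=w.reshape(-1,3);d=w[:,:2]-[.654,.031];cx=d@[.99,.141];cy=d@[-.141,.99]
        for y in(-.08,0,.08):
            k=(abs(cy-y)<.015)&(w[:,2]>.298)&(w[:,2]<.335)&(cx>.005)&(cx<.052)
            if k.sum()>4: 
                t=cx[k]+w[k,2];print(n,y,k.sum(),"y",np.median(cy[k]).round(4),"x+z",np.percentile(t,[10,50,90]),"zmax",w[k,2].max(), "xmin",cx[k].min())
E
python3 - <<'E'
from peg import *
pegs()
o=get_obs();q=o["qpos"]
for nm,p,yaw in(("trowel",[.417,.171],-1),("rake",[.4075,.270],8.4),("fork",[.4535,.421],-7.6)):
    for hz in(.12,.023): print(nm,hz,*ik(pose([*p,hz],0,yaw,0),[np.arctan2(p[1],p[0])-.07,.3,1.8,0,1.1,-1.5]))
t=pose([.417,.171,.15],0,-1,0);cmd(t)
E
```

```text
top -0.08 30 y -0.0787 x+z [0.336 0.34  0.344] zmax 0.3252555697105972 xmin 0.016000632758342903
top 0 30 y 0.0003 x+z [0.337 0.34  0.343] zmax 0.3239733739016817 xmin 0.014158759292993067
top 0.08 33 y 0.0805 x+z [0.335 0.34  0.343] zmax 0.3248539527223877 xmin 0.015678356059309725
scene -0.08 37 y -0.0815 x+z [0.333 0.337 0.341] zmax 0.3213243955339531 xmin 0.015332397431339725
scene 0 35 y -0.0027 x+z [0.333 0.337 0.342] zmax 0.32114259401638 xmin 0.015072044835813706
scene 0.08 34 y 0.0778 x+z [0.331 0.336 0.338] zmax 0.320075260546519 xmin 0.012728737479529167
trowel 0.12 [ 0.308  0.209  1.9    0.     1.033 -1.246] 2.4355418757871287e-13 3.4329945191791095e-14
trowel 0.023 [ 0.308  0.39   1.95  -0.     0.802 -1.246] 1.475229079552588e-13 1.3334880888576772e-14
rake 0.12 [ 0.51   0.288  1.798 -0.     1.056 -1.207] 9.587372363148684e-10 1.3704622587395602e-09
rake 0.023 [ 0.51   0.455  1.847  0.     0.84  -1.207] 1.7561350409944113e-10 1.7307709508466454e-10
fork 0.12 [ 0.689  0.552  1.415  0.     1.175 -0.749] 7.128429422017909e-12 7.029410992019529e-12
fork 0.023 [ 0.689  0.682  1.46   0.     0.999 -0.749] 2.0062885096040707e-13 1.643534513187103e-13
[0.8932, -0.3944, 0.3775, 0.0001, 0.0004, -0.2238] rows>=9.4
```

play_rows:
  motion:
    - [[0.45,-0.2,0.1,0,0,-0.1,0],[0.893,-0.394,0.378,0,0,-0.2238,0],[0.893,-0.394,0.378,0,0,-0.2238,0],[0.893,-0.394,0.378,0,0,-0.2238,0],[0.893,-0.394,0.378,0,0,-0.2238,0],[0.893,-0.394,0.378,0,0,-0.2238,0],[0.893,-0.394,0.378,0,0,-0.2238,0],[0.893,-0.394,0.378,0,0,-0.2238,0],[0.893,-0.394,0.378,0,0,-0.2238,0],[0.893,-0.394,0.378,0,0,-0.2238,0]]

```text
time_s: 28.75
ee_pos: [0.4172, 0.1707, 0.1133]
eef_rot: [-3.14, 0.002, 3.13]
force: [-0.4, -0.0, -1.2]
grip_width: 0.0468
grip_force: 0.0
```

```bash
cat > tool.py <<'E'
from peg import *
def wwood(x0,y0,rad=.1):
    """handle from the wrist camera: wood-coloured pixels cast on z=.016, near (x0,y0)"""
    o=get_obs();c=camera("wrist");h=cv2.cvtColor(c["frame"],cv2.COLOR_RGB2HSV);w=wcloud(c,o)
    m=(h[...,0]>8)&(h[...,0]<25)&(h[...,1]>60)&(w[...,2]<.03)&(w[...,2]>.006)&(np.hypot(w[...,0]-x0,w[...,1]-y0)<rad)
    m=m.astype(np.uint8);n,l,st,ce=cv2.connectedComponentsWithStats(m);i=1+np.argmax(st[1:,4]);v,u=np.nonzero(l==i)
    p=wproj(c,o,np.stack([u,v],1),.014)[:,:2];r=cv2.minAreaRect((p*1000).astype(np.float32));bx=cv2.boxPoints(r)
    s=[bx[1]-bx[0],bx[2]-bx[1]];a=max(s,key=np.linalg.norm);a=a*np.sign(a[0])
    print("wrist handle",np.array(r[0])/1000,p.mean(0),"yaw",np.degrees(np.arctan2(a[1],a[0])),r[1],"z",np.median(w[l==i][:,2]),len(u),u.min(),u.max(),v.min(),v.max())
PX=.0351
def hang(y,s,tilt=45,lead=.0,dz=.015,ex=.056):
    """gripper pose that puts the held tool's eye centre at s (m) along peg y from its middle"""
    M=np.array([*cad(PX,y-.001),.3004]);h=np.array([.99,.141,0]);d=(-h+z)/np.sqrt(2)
    e=M+s*d+lead*z;r=_pose([0,0,0],tilt,8.1,0)[1];hp=-r.apply([1,0,0]);g=r.apply(z)
    return e-ex*hp-dz*g+GO*g,r
E
python3 - <<'E'
from tool import *
o=get_obs();print(o["ee_pos"],o["qpos"],o["grip_width"])
wwood(.417,.171)
for n in("top",):
    for q in wood(camera(n)): print(n,q[1],q[2],q[3])
for y in(-.08,0,.08):
    for s in(.06,-.01): print(y,s,*ik(hang(y,s),[-.1,.2,1.7,.4,.5,-2]))
E
```

```text
[0.417 0.171 0.113] [ 0.309  0.16   1.877 -0.003  1.103 -1.249] 0.046798762985784094
wrist handle [0.417 0.173] [0.416 0.173] yaw -0.19609892 (18.628698348999023, 79.39324951171875) z 0.014786021962663376 1627 276 296 164 246
top [0.454 0.422] -7.617025219930457 (18.95438003540039, 79.36384582519531)Traceback (most recent call last):
  File "<stdin>", line 7, in <module>
  File "tool.py", line 14, in hang
    e=M+s*d+lead*z;r=_pose([0,0,0],tilt,8.1,0)[1];hp=-r.apply([1,0,0]);g=r.apply(z)
                     ^^^^^
NameError: name '_pose' is not defined. Did you mean: 'pose'?
```

```bash
sed -i 's/_pose(\[0,0,0\]/pose([0,0,0]/' tool.py
python3 - <<'E'
from tool import *
for y in(-.08,0,.08):
    for s in(.06,-.01): print(y,s,*ik(hang(y,s),[-.1,.2,1.7,.4,.5,-2]))
dn=pose([.417,.1728,.023],0,-.2);up=pose([.417,.1728,.2],0,-.2);cmd(dn);cmd(up,start=dn)
a=hang(-.08,.10);b=hang(-.08,.06);print(a[0],np.round(ik(a,[-.1,.2,1.7,.4,.5,-2])[0],3));cmd(a,start=up);cmd(b,start=a);cmd(hang(-.08,-.01),start=b)
E
```

```text
-0.08 0.06 [-0.271  0.034  1.79   0.497  0.636 -2.283] 1.1857187100668867e-13 2.284689053666645e-14
-0.08 -0.01 [-0.23   0.192  1.734  0.535  0.528 -2.312] 6.503075134211921e-11 8.145662502766872e-11
0 0.06 [-0.095 -0.011  1.835  0.312  0.568 -2.005] 1.0715788086701983e-08 5.726628493207947e-09
0 -0.01 [-0.07   0.155  1.778  0.342  0.458 -2.03 ] 2.8550576254907968e-12 1.2615127734477052e-12
0.08 0.06 [ 0.095 -0.021  1.846  0.064  0.533 -1.658] 2.5878074733310442e-08 1.8951419664834162e-08
0.08 -0.01 [ 0.1    0.146  1.788  0.071  0.423 -1.664] 2.4982959218188897e-08 2.4660343099471834e-08
[0.0022, 0.0094, 0.5077, -0.0003, 0.0004, -0.0021] rows>=2.5
[0.0, 0.0, -0.708, 0.0, 0.0, 0.0] rows>=3.5
[ 0.606 -0.058  0.316] [-0.299 -0.053  1.81   0.481  0.708 -2.27 ]
[-0.7593, -0.9191, -0.6112, -0.0091, -0.1248, -0.0219] rows>=6.7
[0.0, 0.0, 0.16, 0.0, 0.0, 0.0] rows>=0.8
[0.0, 0.0, 0.28, 0.0, 0.0, 0.0] rows>=1.4
```

play_rows:
  motion:
    - [[0.002,0.009,0.2,0,0,-0.002,-0.2],[0.002,0.009,0.4,0,0,-0.002,-0.2],[0.002,0.009,0.508,0,0,-0.002,-0.2],[0.002,0.009,0.508,0,0,-0.002,-0.2],[0.002,0.009,0.508,0,0,-0.002,-0.2],[0.002,0.009,0.508,0,0,-0.002,-1],[0.002,0.009,0.508,0,0,-0.002,-1],[0.002,0.009,0.508,0,0,-0.002,-1],[0.002,0.009,0.508,0,0,-0.002,-1]]
  grip_force: 35

```text
time_s: 29.75
ee_pos: [0.4182, 0.173, -0.0119]
eef_rot: [-3.141, 0.005, 3.136]
force: [-2.3, -1.0, 6.5]
grip_width: 0.0197
grip_force: 35.0
```

play_rows:
  motion:
    - [[0,0,0,0,0,0,-1],[0,0,-0.15,0,0,0,-1],[0,0,-0.4,0,0,0,-1],[0,0,-0.71,0,0,0,-1],[0,0,-0.71,0,0,0,-1],[0,0,-0.71,0,0,0,-1],[0,0,-0.71,0,0,0,-1]]

```text
time_s: 30.45
ee_pos: [0.4171, 0.1731, 0.165]
eef_rot: [-3.141, 0.005, 3.136]
force: [-0.1, 0.1, -2.2]
grip_width: 0.0196
grip_force: 35.0
```

Run:
```python
from tool import *
o=get_obs();print(o["ee_pos"],o["qpos"],o["grip_width"],o["force"])
a=hang(-.08,.10);cmd(a)
```

```text
[0.417 0.173 0.165] [ 0.314  0.097  1.817 -0.003  1.223 -1.251] 0.01958961680875608 [-0.126  0.145 -2.192]
[-0.7638, -0.9196, -0.6006, -0.0094, -0.124, -0.022] rows>=6.7
```

play_rows:
  motion:
    - [[-0.1,-0.12,-0.2,0,-0.01,0,-1],[-0.3,-0.35,-0.45,-0.003,-0.04,-0.007,-1],[-0.5,-0.6,-0.6,-0.006,-0.08,-0.015,-1],[-0.764,-0.92,-0.6,-0.0094,-0.124,-0.022,-1],[-0.764,-0.92,-0.6,-0.0094,-0.124,-0.022,-1],[-0.764,-0.92,-0.6,-0.0094,-0.124,-0.022,-1],[-0.764,-0.92,-0.6,-0.0094,-0.124,-0.022,-1],[-0.764,-0.92,-0.6,-0.0094,-0.124,-0.022,-1],[-0.764,-0.92,-0.6,-0.0094,-0.124,-0.022,-1],[-0.764,-0.92,-0.6,-0.0094,-0.124,-0.022,-1]]

```text
time_s: 31.45
ee_pos: [0.6057, -0.0569, 0.3142]
eef_rot: [3.14, 0.782, -3.001]
force: [0.8, 1.2, -1.2]
grip_width: 0.0197
grip_force: 35.0
```

```bash
cat >> tool.py <<'E'
def eyechk(y,s,rad=.03):
    """ring points in both fixed views near the expected eye centre, in the peg's axes"""
    M=np.array([*cad(PX,y-.001),.3004]);h=np.array([.99,.141,0]);d=(-h+z)/np.sqrt(2);l=np.array([-.141,.99,0]);u=(h+z)/np.sqrt(2)
    for n in("top","scene"):
        w=cloud(camera(n)).reshape(-1,3)-M-s*d;B=np.stack([w@d,w@l,w@u],1);k=(abs(B[:,0])<.012)&(np.hypot(B[:,1],B[:,2])<rad)
        q=B[k];print(n,k.sum(),"along",np.median(q[:,0]).round(4) if len(q) else None)
        if len(q)>8:
            q2=q[q[:,2]>-.012];(x,yy),r=cv2.minEnclosingCircle(q2[:,1:].astype(np.float32));print("   ring lateral",round(x,4),"up",round(yy,4),"r",round(r,4),"lat 2/98",np.percentile(q2[:,1],[2,98]),"top",q[:,2].max())
E
python3 - <<'E'
from tool import *
o=get_obs();print(o["ee_pos"],o["qpos"],o["grip_width"],o["force"])
eyechk(-.08,.10)
cmd(hang(-.08,.05,dz=.0165),hang(-.08,-.01,dz=.0165))
E
```

```text
[ 0.606 -0.057  0.314] [-0.298 -0.047  1.81   0.482  0.706 -2.271] 0.019686722274191715 [ 0.796  1.17  -1.246]
top 125 along -0.0013
   ring lateral -0.0006 up -0.0001 r 0.0164 lat 2/98 [-0.016  0.015] top 0.015126869094736926
scene 70 along -0.0011
   ring lateral -0.0003 up 0.0012 r 0.019 lat 2/98 [-0.017  0.015] top 0.015479147082422763
[-0.0036, -0.0054, 0.1912, 0.0002, -0.0003, 0.0001] rows>=1.0
[-0.0041, -0.0057, 0.4312, 0.0002, -0.0003, 0.0001] rows>=2.2
```

Both views put the eye within about 1 mm of the peg's axis. I'll slide it on and release.

play_rows:
  motion:
    - [[-0.004,-0.005,0.1,0,0,0,-1],[-0.004,-0.005,0.19,0,0,0,-1],[-0.004,-0.005,0.27,0,0,0,-1],[-0.004,-0.005,0.35,0,0,0,-1],[-0.004,-0.005,0.43,0,0,0,-1],[-0.004,-0.005,0.43,0,0,0,-1],[-0.004,-0.005,0.43,0,0,0,-1]]

```text
time_s: 32.25
ee_pos: [0.6819, -0.0472, 0.2408]
eef_rot: [3.141, 0.784, -2.999]
force: [-0.2, 0.2, -1.0]
grip_width: 0.0195
grip_force: 35.0
```

play_rows:
  motion:
    - [[0,0,0,0,0,0,-0.45],[0,0,0,0,0,0,-0.3],[0,0,0,0,0,0,-0.3],[0,0,0,0,0,0,-0.3],[0,0,-0.2,0,0,0,-0.3],[0,0,-0.4,0,0,0,-0.3],[0,0,-0.6,0,0,0,-0.3],[0,0,-0.6,0,0,0,-0.3]]

```text
time_s: 33.05
ee_pos: [0.5759, -0.0637, 0.3536]
eef_rot: [-3.135, 0.793, -2.997]
force: [0.4, 0.2, -0.9]
grip_width: 0.0326
grip_force: 0.0
```

```bash
cat >> tool.py <<'E'
def hungchk():
    M=np.array([.654,.031])
    for n in("top","scene"):
        c=camera(n);w=cloud(c);d=w[...,:2]-M;cx=d@[.99,.141];cy=d@[-.141,.99];h=cv2.cvtColor(c["frame"],cv2.COLOR_RGB2HSV)
        m=(h[...,0]>8)&(h[...,0]<25)&(h[...,1]>60)&(w[...,2]>.13)&(w[...,2]<.3)&(cx>-.06)&(cx<.11)&(abs(cy)<.15)
        for y in(-.08,0,.08):
            k=m&(abs(cy-y)<.035)
            if k.sum()>3: print(n,y,"wood",k.sum(),"x",np.percentile(cx[k],[5,50,95]),"y",np.median(cy[k]),"z",np.percentile(w[k][:,2],[5,95]))
E
python3 - <<'E'
from tool import *
o=get_obs();print(o["time_s"],o["ee_pos"],o["grip_width"],o["force"])
hungchk()
for q in wood(camera("top")): print("top",q[1],q[2],q[3])
for q in wood(camera("scene")): print("scene",q[1],q[2],q[3])
t=pose([.4075,.2705,.15],0,8.4);cmd(t)
E
```

```text
33.05 [ 0.576 -0.064  0.354] 0.0326387559972804 [ 0.436  0.233 -0.945]
top -0.08 wood 37 x [0.046 0.048 0.054] y -0.07336306497036203 z [0.19 0.26]
scene -0.08 wood 86 x [0.05  0.059 0.068] y -0.08604562461230433 z [0.195 0.291]
scene 0 wood 10 x [0.057 0.059 0.067] y -0.027486762391456834 z [0.272 0.291]
top [0.454 0.422] -7.472069947026064 (18.95438003540039, 78.87853240966797)
top [0.408 0.272] 8.410352944881973 (78.6192398071289, 18.487789154052734)
scene [0.455 0.418] -7.665897458031165 (17.44658851623535, 75.66647338867188)
scene [0.41  0.267] 7.486482415848255 (75.29337310791016, 17.08905029296875)
scene [0.562 0.119] -81.44761530640933 (7.445031642913818, 63.893680572509766)
[1.0002, 1.4155, 0.3162, -0.0002, 0.1247, -0.0008] rows>=8.8
```

play_rows:
  motion:
    - [[0.25,0.3,0,0,0,0,-0.1],[0.5,0.7,0.1,0,0.03,0,-0.1],[0.5,0.7,0.1,0,0.06,0,-0.1],[0.5,0.7,0.1,0,0.06,0,-0.1],[0.5,0.7,0.1,0,0.06,0,-0.1],[0.5,0.7,0.1,0,0.06,0,-0.1]]

```text
time_s: 33.85
ee_pos: [0.4815, 0.1025, 0.2378]
eef_rot: [3.141, 0.403, -2.996]
force: [-1.3, 0.5, 0.3]
grip_width: 0.0423
grip_force: 0.0
```

Run:
```python
from tool import *
cmd(pose([.4075,.2705,.15],0,8.4))
```

```text
[0.3749, 0.7075, 0.3811, 0.0, 0.0641, -0.0002] rows>=4.4
```

play_rows:
  motion:
    - [[0.19,0.35,0.19,0,0.03,0,-0.1],[0.375,0.707,0.381,0,0.064,0,-0.1],[0.375,0.707,0.381,0,0.064,0,-0.1],[0.375,0.707,0.381,0,0.064,0,-0.1],[0.375,0.707,0.381,0,0.064,0,-0.1],[0.375,0.707,0.381,0,0.064,0,-0.1],[0.375,0.707,0.381,0,0.064,0,-0.1]]

```text
time_s: 34.55
ee_pos: [0.4106, 0.268, 0.1162]
eef_rot: [3.141, 0.005, -3.0]
force: [0.5, 0.8, -0.1]
grip_width: 0.0424
grip_force: 0.0
```

Run:
```python
from tool import *
o=get_obs();print(o["ee_pos"],o["qpos"],o["eef_rot"],o["grip_width"])
wwood(.4075,.2705,.07)
dn=pose([.4075,.2715,.0235],0,8.4);up=pose([.4075,.2715,.2],0,8.4);cmd(dn);cmd(up,start=dn)
a=hang(0,.10,dz=.016);cmd(a,start=up)
```

```text
[0.411 0.268 0.116] [ 0.504  0.239  1.773 -0.002  1.125 -1.207] [ 3.141  0.005 -3.   ] 0.04241365575294746
wrist handle [0.407 0.273] [0.406 0.273] yaw 8.023937 (78.78783416748047, 18.49028778076172) z 0.014792139022561601 1615 280 300 161 242
[0.0149, 0.0165, 0.5191, 0.0001, 0.001, -0.0009] rows>=2.6
[0.0, 0.0, -0.706, 0.0, 0.0, 0.0] rows>=3.5
[-0.592, -1.0985, -0.6141, 0.0003, -0.125, 0.0008] rows>=7.0
```

play_rows:
  motion:
    - [[0.015,0.021,0.2,0,0,0,-0.2],[0.015,0.021,0.4,0,0,0,-0.2],[0.015,0.021,0.519,0,0,0,-0.2],[0.015,0.021,0.519,0,0,0,-0.2],[0.015,0.021,0.519,0,0,0,-0.2],[0.015,0.021,0.519,0,0,0,-1],[0.015,0.021,0.519,0,0,0,-1],[0.015,0.021,0.519,0,0,0,-1],[0.015,0.021,0.519,0,0,0,-1]]

```text
time_s: 35.5
ee_pos: [0.4069, 0.2733, -0.0126]
eef_rot: [3.141, 0.007, -3.0]
force: [-0.6, -2.1, 6.9]
grip_width: 0.0193
grip_force: 35.0
```

play_rows:
  motion:
    - [[0,0,0,0,0,0,-1],[0,0,-0.15,0,0,0,-1],[0,0,-0.4,0,0,0,-1],[0,0,-0.71,0,0,0,-1],[0,0,-0.71,0,0,0,-1],[0,0,-0.71,0,0,0,-1],[0,0,-0.71,0,0,0,-1]]

```text
time_s: 36.2
ee_pos: [0.4053, 0.2731, 0.1643]
eef_rot: [3.141, 0.007, -3.0]
force: [0.1, -0.5, -1.8]
grip_width: 0.0195
grip_force: 35.0
```

Run:
```python
from tool import *
o=get_obs();print(o["ee_pos"],o["qpos"],o["grip_width"],o["force"])
a=hang(0,.10,dz=.016);cmd(a)
```

```text
[0.405 0.273 0.164] [ 0.519  0.18   1.724 -0.002  1.231 -1.192] 0.019532065430349882 [ 0.129 -0.54  -1.788]
[-0.6097, -1.1027, -0.6073, 0.0001, -0.1239, -0.0] rows>=7.0
```

play_rows:
  motion:
    - [[-0.05,-0.1,-0.2,0,0,0,-1],[-0.1,-0.3,-0.4,0,-0.03,0,-1],[-0.2,-0.55,-0.6,0,-0.06,0,-1],[-0.2,-0.55,-0.6,0,-0.06,0,-1],[-0.2,-0.55,-0.6,0,-0.06,0,-1],[-0.2,-0.55,-0.6,0,-0.06,0,-1]]

```text
time_s: 36.8
ee_pos: [0.4735, 0.143, 0.3138]
eef_rot: [3.141, 0.381, -3.003]
force: [0.1, -0.6, -1.4]
grip_width: 0.0194
grip_force: 35.0
```

Run:
```python
from tool import *
a=hang(0,.10,dz=.016);cmd(a)
```

```text
[-0.3853, -0.5484, 0.1403, -0.0001, -0.0643, -0.0003] rows>=3.4
```

play_rows:
  motion:
    - [[-0.19,-0.27,0.07,0,-0.032,0,-1],[-0.385,-0.548,0.14,0,-0.0643,0,-1],[-0.385,-0.548,0.14,0,-0.0643,0,-1],[-0.385,-0.548,0.14,0,-0.0643,0,-1],[-0.385,-0.548,0.14,0,-0.0643,0,-1],[-0.385,-0.548,0.14,0,-0.0643,0,-1],[-0.385,-0.548,0.14,0,-0.0643,0,-1]]

```text
time_s: 37.5
ee_pos: [0.5935, 0.0241, 0.3165]
eef_rot: [3.14, 0.784, -3.0]
force: [-0.6, -0.5, -0.8]
grip_width: 0.0193
grip_force: 35.0
```

Run:
```python
from tool import *
o=get_obs();print(o["ee_pos"],o["qpos"],o["grip_width"],o["force"])
eyechk(0,.10)
cmd(hang(0,.05,dz=.016),hang(0,-.01,dz=.016))
```

```text
[0.594 0.024 0.317] [-0.107 -0.101  1.856  0.298  0.64  -1.991] 0.01933565300514067 [-0.558 -0.478 -0.778]
top 133 along 0.0015
   ring lateral 0.0001 up 0.0018 r 0.0175 lat 2/98 [-0.015  0.016] top 0.01828324536431722
scene 69 along 0.0019
   ring lateral -0.0007 up 0.001 r 0.0169 lat 2/98 [-0.016  0.015] top 0.016334914792165877
[0.001, -0.0103, 0.2013, 0.0002, 0.0001, 0.0001] rows>=1.0
[0.0012, -0.0106, 0.4413, 0.0002, 0.0001, 0.0001] rows>=2.2
```

play_rows:
  motion:
    - [[0.001,-0.003,0.1,0,0,0,-1],[0.001,-0.003,0.19,0,0,0,-1],[0.001,-0.003,0.27,0,0,0,-1],[0.001,-0.003,0.35,0,0,0,-1],[0.001,-0.003,0.44,0,0,0,-1],[0.001,-0.003,0.44,0,0,0,-1],[0.001,-0.003,0.44,0,0,0,-1]]

```text
time_s: 38.3
ee_pos: [0.6706, 0.0335, 0.24]
eef_rot: [3.141, 0.786, -3.0]
force: [0.2, 0.0, -1.3]
grip_width: 0.0196
grip_force: 35.0
```

play_rows:
  motion:
    - [[0,0,0,0,0,0,-0.45],[0,0,0,0,0,0,-0.3],[0,0,0,0,0,0,-0.3],[0,0,0,0,0,0,-0.3],[0,0,-0.2,0,0,0,-0.3],[0,0,-0.4,0,0,0,-0.3],[0,0,-0.6,0,0,0,-0.3],[0,0,-0.6,0,0,0,-0.3]]

```text
time_s: 39.1
ee_pos: [0.5643, 0.0174, 0.3528]
eef_rot: [-3.138, 0.796, -2.998]
force: [0.2, -0.8, -0.5]
grip_width: 0.0327
grip_force: 0.0
```

Run:
```python
from tool import *
o=get_obs();print(o["time_s"],o["ee_pos"],o["grip_width"],o["force"])
hungchk()
for n in("top","scene"):
    for q in wood(camera(n)): print(n,q[1],q[2],q[3])
t=pose([.4535,.4215,.15],0,-7.5);cmd(t)
```

```text
39.1 [0.564 0.017 0.353] 0.032697760613420696 [ 0.191 -0.807 -0.452]
top -0.08 wood 35 x [0.046 0.048 0.056] y -0.07195837547115543 z [0.189 0.26 ]
top 0 wood 20 x [0.047 0.048 0.052] y 0.007251133931732574 z [0.19  0.259]
scene -0.08 wood 88 x [0.05  0.059 0.068] y -0.08617806561108203 z [0.194 0.291]
scene 0 wood 63 x [0.052 0.06  0.068] y -0.008570234111257246 z [0.199 0.289]
top [0.454 0.422] -7.571610205643262 (18.618173599243164, 78.86981201171875)
scene [0.454 0.418] -7.345388748212258 (17.958168029785156, 75.66505432128906)
scene [0.562 0.119] -81.81689930103619 (8.654297828674316, 63.893680572509766)
[0.8084, 1.6611, 0.5002, 0.0171, 0.1241, 0.041] rows>=9.6
```

play_rows:
  motion:
    - [[0.25,0.2,0,0,0,0,-0.1],[0.5,0.5,0.1,0,0.03,0,-0.1],[0.5,0.85,0.1,0.01,0.06,0.02,-0.1],[0.5,0.85,0.1,0.01,0.06,0.02,-0.1],[0.5,0.85,0.1,0.01,0.06,0.02,-0.1],[0.5,0.85,0.1,0.01,0.06,0.02,-0.1],[0.5,0.85,0.1,0.01,0.06,0.02,-0.1]]

```text
time_s: 40.0
ee_pos: [0.4648, 0.2208, 0.2365]
eef_rot: [3.124, 0.403, 3.141]
force: [-0.0, -0.5, 0.7]
grip_width: 0.0423
grip_force: 0.0
```

Run:
```python
from tool import *
t=pose([.4535,.4215,.15],0,-7.5);cmd(t)
```

```text
[0.2345, 0.7948, 0.4493, 0.007, 0.0638, 0.0211] rows>=4.7
```

play_rows:
  motion:
    - [[0.12,0.4,0.22,0.0035,0.032,0.01,-0.1],[0.2345,0.795,0.449,0.007,0.0638,0.0211,-0.1],[0.2345,0.795,0.449,0.007,0.0638,0.0211,-0.1],[0.2345,0.795,0.449,0.007,0.0638,0.0211,-0.1],[0.2345,0.795,0.449,0.007,0.0638,0.0211,-0.1],[0.2345,0.795,0.449,0.007,0.0638,0.0211,-0.1],[0.2345,0.795,0.449,0.007,0.0638,0.0211,-0.1]]

```text
time_s: 40.7
ee_pos: [0.4562, 0.4188, 0.1157]
eef_rot: [3.14, 0.003, 3.007]
force: [0.9, 0.2, 1.2]
grip_width: 0.0422
grip_force: 0.0
```

Run:
```python
from tool import *
o=get_obs();print(o["ee_pos"],o["qpos"],o["eef_rot"],o["grip_width"])
wwood(.4535,.4215,.07)
dn=pose([.4535,.4225,.0235],0,-7.5);cmd(dn)
```

```text
[0.456 0.419 0.116] [ 0.684  0.513  1.393 -0.001  1.233 -0.752] [3.14  0.003 3.007] 0.04215840853815717
wrist handle [0.453 0.425] [0.452 0.425] yaw -7.8376493 (18.29051971435547, 79.54151916503906) z 0.01476552859283653 1629 280 299 160 242
[0.017, 0.0126, 0.5195, 0.0004, 0.0007, -0.0007] rows>=2.6
```

play_rows:
  motion:
    - [[0.019,0.019,0.2,0,0,0,-0.15],[0.019,0.019,0.4,0,0,0,-0.15],[0.019,0.019,0.519,0,0,0,-0.15],[0.019,0.019,0.519,0,0,0,-0.15],[0.019,0.019,0.519,0,0,0,-0.15],[0.019,0.019,0.519,0,0,0,-1],[0.019,0.019,0.519,0,0,0,-1],[0.019,0.019,0.519,0,0,0,-1],[0.019,0.019,0.519,0,0,0,-1]]

```text
time_s: 41.65
ee_pos: [0.4532, 0.4253, -0.0113]
eef_rot: [3.138, 0.006, 3.007]
force: [-0.6, -1.8, 7.9]
grip_width: 0.0196
grip_force: 35.0
```

play_rows:
  motion:
    - [[0,0,0,0,0,0,-1],[0,0,-0.15,0,0,0,-1],[0,0,-0.4,0,0,0,-1],[0,0,-0.71,0,0,0,-1],[0,0,-0.71,0,0,0,-1],[0,0,-0.71,0,0,0,-1],[0,0,-0.71,0,0,0,-1]]

```text
time_s: 42.35
ee_pos: [0.4518, 0.4246, 0.1653]
eef_rot: [3.138, 0.005, 3.007]
force: [0.3, 0.0, -1.5]
grip_width: 0.0198
grip_force: 35.0
```

Run:
```python
from tool import *
o=get_obs();print(o["ee_pos"],o["qpos"],o["grip_width"],o["force"])
a=hang(.08,.10,dz=.016);print(a[0]);cmd(a)
```

```text
[0.452 0.425 0.165] [ 0.696  0.469  1.339 -0.002  1.327 -0.739] 0.019820372601488136 [ 0.287  0.027 -1.497]
[0.583 0.101 0.317]
[-0.6966, -1.2115, -0.6075, -0.0168, -0.1232, -0.0418] rows>=7.6
```

play_rows:
  motion:
    - [[0,0,-0.2,0,0,0,-1],[-0.05,-0.2,-0.4,0,-0.02,0,-1],[-0.1,-0.4,-0.6,-0.004,-0.04,-0.01,-1],[-0.15,-0.65,-0.6,-0.008,-0.06,-0.02,-1],[-0.15,-0.65,-0.6,-0.008,-0.06,-0.02,-1],[-0.15,-0.65,-0.6,-0.008,-0.06,-0.02,-1],[-0.15,-0.65,-0.6,-0.008,-0.06,-0.02,-1]]

```text
time_s: 43.05
ee_pos: [0.4663, 0.2575, 0.3136]
eef_rot: [3.112, 0.383, 3.126]
force: [0.1, 1.0, -2.2]
grip_width: 0.0197
grip_force: 35.0
```

Run:
```python
from tool import *
a=hang(.08,.10,dz=.017);cmd(a)
```

```text
[-0.4445, -0.6251, 0.143, -0.0092, -0.0636, -0.0219] rows>=3.9
```

play_rows:
  motion:
    - [[-0.2,-0.31,0.07,-0.0045,-0.032,-0.011,-1],[-0.4445,-0.625,0.143,-0.0092,-0.0636,-0.0219,-1],[-0.4445,-0.625,0.143,-0.0092,-0.0636,-0.0219,-1],[-0.4445,-0.625,0.143,-0.0092,-0.0636,-0.0219,-1],[-0.4445,-0.625,0.143,-0.0092,-0.0636,-0.0219,-1],[-0.4445,-0.625,0.143,-0.0092,-0.0636,-0.0219,-1],[-0.4445,-0.625,0.143,-0.0092,-0.0636,-0.0219,-1]]

```text
time_s: 43.75
ee_pos: [0.5821, 0.1029, 0.3176]
eef_rot: [3.141, 0.785, -2.998]
force: [-0.5, 0.1, -1.2]
grip_width: 0.0199
grip_force: 35.0
```

Run:
```python
from tool import *
o=get_obs();print(o["ee_pos"],o["qpos"],o["grip_width"],o["force"])
eyechk(.08,.10)
cmd(hang(.08,.05,dz=.017),hang(.08,-.01,dz=.017))
```

```text
[0.582 0.103 0.318] [ 0.096 -0.112  1.864  0.061  0.607 -1.654] 0.019858192229506987 [-0.505  0.069 -1.19 ]
top 137 along 0.0015
   ring lateral 0.0011 up 0.0018 r 0.0179 lat 2/98 [-0.014  0.017] top 0.019532202738888164
scene 64 along 0.0015
   ring lateral -0.0015 up 0.0007 r 0.0196 lat 2/98 [-0.017  0.014] top 0.01885296962982078
[0.0025, -0.0107, 0.2005, 0.0005, 0.0001, 0.0004] rows>=1.0
[0.0026, -0.0114, 0.4405, 0.0005, 0.0001, 0.0004] rows>=2.2
```

play_rows:
  motion:
    - [[0.002,-0.003,0.1,0,0,0,-1],[0.002,-0.003,0.19,0,0,0,-1],[0.002,-0.003,0.27,0,0,0,-1],[0.002,-0.003,0.35,0,0,0,-1],[0.002,-0.003,0.44,0,0,0,-1],[0.002,-0.003,0.44,0,0,0,-1],[0.002,-0.003,0.44,0,0,0,-1]]

```text
time_s: 44.55
ee_pos: [0.6588, 0.1128, 0.2407]
eef_rot: [3.141, 0.786, -2.998]
force: [0.2, -0.1, -0.3]
grip_width: 0.0194
grip_force: 35.0
```

play_rows:
  motion:
    - [[0,0,0,0,0,0,-0.45],[0,0,0,0,0,0,-0.3],[0,0,0,0,0,0,-0.3],[0,0,0,0,0,0,-0.3],[0,0,-0.2,0,0,0,-0.3],[0,0,-0.4,0,0,0,-0.3],[0,0,-0.6,0,0,0,-0.3],[0,0,-0.6,0,0,0,-0.3]]

```text
time_s: 45.35
ee_pos: [0.5525, 0.0965, 0.3537]
eef_rot: [-3.141, 0.797, -2.998]
force: [1.2, -1.0, 0.3]
grip_width: 0.0327
grip_force: 0.0
```

play_rows:
  motion:
    - [[0.3,0,-0.3,0,0,0,-0.3],[0.3,0,-0.3,0,0,0,-0.3],[0.3,0,-0.3,0,0,0,-0.3],[0.3,0,-0.3,0,0,0,-0.3],[0.3,0,-0.3,0,0,0,-0.3],[0.3,0,-0.3,0,0,0,-0.3]]

```text
time_s: 45.95
ee_pos: [0.4499, 0.0816, 0.3458]
eef_rot: [3.141, 0.785, -2.999]
force: [0.4, -0.3, -1.3]
grip_width: 0.0334
grip_force: 0.0
```

Run:
```python
from tool import *
o=get_obs();print(o["time_s"],o["ee_pos"],o["grip_width"],o["force"])
hungchk();chk()
c=camera("top");w=cloud(c);h=cv2.cvtColor(c["frame"],cv2.COLOR_RGB2HSV)
m=(((h[...,0]<14)|(h[...,0]>175))&(h[...,1]>90)&(h[...,2]>60)&(np.hypot(w[...,0]-.5,w[...,1]+.358)<.3)&(w[...,2]<.13)).astype(np.uint8)
n,l,st,ce=cv2.connectedComponentsWithStats(m)
for i in range(1,n):
    if st[i,4]>4: q=np.nanmedian(w[l==i],0);print("peb",st[i,4],ce[i].round(),q,np.hypot(*(q[:2]-pot)).round(3))
g=(h[...,0]>50)&(h[...,0]<85)&(h[...,1]>80)&(w[...,2]>.1)&(w[...,2]<.125)&(w[...,1]<-.2);print("pot",cv2.minEnclosingCircle(w[g][:,:2].astype(np.float32)))
for nm,b,zz in [("spout",(405,445,250,285),(.02,.13)),("votive",(340,385,105,150),(.04,.09))]:
    q=w[b[2]:b[3],b[0]:b[1]].reshape(-1,3);q=q[(q[:,2]>zz[0])&(q[:,2]<zz[1])];print(nm,cv2.minEnclosingCircle(q[:,:2].astype(np.float32)),q[:,2].max())
```

```text
45.95 [0.45  0.082 0.346] 0.03344071332816271 [ 0.447 -0.317 -1.318]
top -0.08 wood 37 x [0.046 0.048 0.057] y -0.07365488870784165 z [0.189 0.259]
top 0 wood 22 x [0.047 0.048 0.052] y 0.0062677840754334435 z [0.186 0.26 ]
top 0.08 wood 18 x [0.046 0.048 0.051] y 0.07558632537132409 z [0.197 0.26 ]
scene -0.08 wood 86 x [0.05  0.06  0.068] y -0.08628617471939926 z [0.195 0.291]
scene 0 wood 68 x [0.052 0.06  0.068] y -0.008388637194118777 z [0.2   0.288]
scene 0.08 wood 48 x [0.054 0.059 0.067] y 0.07197776118577481 z [0.193 0.274]
top bar hist [ 0  0  0  0  0  0  0  0  0  0  0  0 70 23 10]
scene bar hist [ 0  0  0  0  0  0  0  0  0  0  0  2 60 14  8]
peb 26 [400. 198.] [ 0.534 -0.349  0.024] 0.036
peb 24 [406. 198.] [ 0.533 -0.369  0.023] 0.035
peb 27 [411. 203.] [ 0.519 -0.385  0.023] 0.034
peb 24 [400. 206.] [ 0.509 -0.349  0.026] 0.013
peb 14 [391. 211.] [ 0.492 -0.323  0.027] 0.036
peb 27 [411. 210.] [ 0.497 -0.386  0.024] 0.028
peb 22 [395. 218.] [ 0.471 -0.336  0.025] 0.036
peb 26 [409. 217.] [ 0.475 -0.378  0.024] 0.032
peb 22 [402. 221.] [ 0.462 -0.356  0.024] 0.038
pot ((0.5007213354110718, -0.3561505079269409), 0.06825943291187286)
spout ((0.32646897435188293, -0.416650652885437), 0.019726170226931572) 0.10982234135555125
votive ((0.7598710656166077, -0.2219630479812622), 0.03543749079108238) 0.06516811588242621
```

All 9 pebbles are in the pot, and the three tools hang on their pegs. One last comparison of the tray with its starting position, then I hand in.

play_rows:
  motion:
    - [[0,0,0,0,0,0,-0.3],[0,0,0,0,0,0,-0.3],[0,0,0,0,0,0,-0.3],[0,0,0,0,0,0,-0.3],[0,0,0,0,0,0,-0.3],[0,0,0,0,0,0,-0.3],[0,0,0,0,0,0,-0.3],[0,0,0,0,0,0,-0.3],[0,0,0,0,0,0,-0.3],[0,0,0,0,0,0,-0.3]]

```text
time_s: 47.2
ee_pos: [0.4491, 0.0815, 0.3465]
eef_rot: [3.141, 0.787, -2.999]
force: [-0.7, 0.3, 0.1]
grip_width: 0.033
grip_force: 0.0
```

Run:
```python
from m import *
from station import workorder
def bar(w):
    q=w[165:210,275:325].reshape(-1,3);q=q[(q[:,2]>.05)&(q[:,2]<.085)];d=q[:,:2]-[.654,.031];cx=d@[.99,.141];cy=d@[-.141,.99];k=(cx<-.1)&(abs(cy+.05)<.03);return k.sum(),cx[k].mean(),np.median(cx[k])
a,b=bar(t),bar(cloud(camera("top")));print(a,b)
if abs(a[2]-b[2])<.003: print(workorder.hand_in())
```

```text
(np.int64(62), np.float64(-0.11701199315434081), np.float64(-0.11719812501965338)) (np.int64(63), np.float64(-0.11421118022727987), np.float64(-0.11439084030774468))
the job is handed in; nothing more can be done
None
```

The job is handed in at about 47 s, but the hand-in call returned no verdict: all 9 pebbles are in the green pot, the empty cup was set upright in the tray (not seen since) and the tray pushed home, trowel, rake and fork hang on the pegs, and the pot, votive and spout measured where they started.

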